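Tap a bench stake home in its holder

ROBOT

A 6-joint arm with a two-finger parallel gripper is mounted at the origin on the work surface. World frame = base frame: x ahead of the robot, y to its left, z up, the work surface at z = 0. Lengths are in m, angles in degrees, forces in N, time in s.
With the tool pointing down it reaches from about 0.35 to 0.875 m from the base axis. Payload 4.2 kg.
Tool frame: the origin (TCP) lies between the finger pads; the fingertips stand 25 mm ahead of it and the grasp point (between the pads) lies 6 mm ahead of it (r.tips_ahead is the distance from the TCP to the fingertips, in m); z points along the fingers, y is the direction in which the jaws open and shut (so a half turn about z gives the same grasp; the last joint's range is limited). The gripper opens to 87 mm and grips with 3 to 60 N. Pads are 19 mm wide; open, the fingers measure 117 mm over their backs; the gripper's body (75 mm by 190 mm) begins 51 mm behind the grasp point.
Start: joints at [91.364, 22.042, 0.453, 0, -68.411, -14.817], TCP at [0.145, 0.608, 0.248] pointing down, gripper open.
Joint ranges: [-179.83, 179.83], [-69.29, 118.12], [-61.27, 80.66], [-181.25, 117.63], [-171.15, -9.14], [-177.46, 177.46]. Speed limits (degrees/s): [159.86, 159.86, 180, 180, 180, 180].

INTERFACE

Orientations are given as a 3x3 rotation matrix whose columns are the frame's x, y, z axes.
In Python, from station import r, vision, finish_job gives the robot as it stands.
- The arm moves only by the shell command python3 -m jog 'ROWS'. ROWS is a JSON object of lists of equal length, an entry for each row: "rot": the turn, a rotation vector about the world's x, y, z in degrees, a list of three; "delta_pos": the shift along the world's x, y, z in mm, a list of three; "grip": the opening in per cent of the stroke, from 0 (shut) to 100 (fully open). A call has 1 to 10 rows; each row shifts and turns the commanded pose from where the row before left it; what a row does not reach is not made up. A row lasts 1/12 s, in which the tool goes at most 41.7 mm and 7.16 degrees, less where a joint would pass 70% of its speed; a pose out of reach is approached as far as the arm can. A call with a gripper value outside its range is refused whole. The fingers move at their own pace and stop on an object; the grip force is fixed at half the most. Time passes only in rows, so rows that do not move let the fingers close. It gives the time, the measured TCP pose, the force and the opening at its end, in the units of the state.
- r.sense(): the state, without advancing time (a new reading comes with each control period).
- vision.capture(name): name is "side" or "top"; returns a dict with "frame" (384x512x3 uint8, red, green, blue), "K" (3x3 intrinsics, pixels), "k1" (the pictures are not rectified: a ray, as slopes to the right and down, at radius r is drawn at 1 + k1 r^2 times it, then the intrinsics apply), "xyz" and "orientation" of the camera in the world. Camera axes: x right, y up, looking along -z (the intrinsics and any distortion apply to the point x, -y, -z); pixel columns grow to the right and rows downward; lengths in m; the calibration is good to about 2 mm. A picture is of the moment at which its call begins. There is no depth.
- finish_job(): hands the job in, once; it reports no verdict.
The state is a dict: "time_s": time; "joints": joint angles; "joint_velocities": joint speeds; "effort": joint torques, N m; "tcp_pos": TCP position; "ee_rot": TCP orientation; "wrist_force": force on the tool from outside, world axes, zero at the start; "moment": the same for the moment, N m; "gripper_width": opening from 0.0 (shut) to 1.0 (fully open).
Only numpy, scipy, OpenCV 4.12 (cv2) and the standard library are available. Lean on these libraries where they do the work, as an engineer would, in place of code of your own. Each camera call takes 0.05 s, during which the arm holds its last target. There are 200 camera calls.

TASK

Fit the bench stake with the flat, square head: take it from the wooden rack, stand it shank down in the square tapered hole of the iron stake holder and let go of it, then drive it fully home with gentle taps of the mallet's nylon face, no hard blows, until its collar is down on the holder. Put the mallet back down on the bench, and leave the other two stakes in the rack and the tubs, the jar and the loupe where they are.

Things in the scene. Friction and masses are not known exactly. Their poses are not given: they have to be found in the camera images.
- flat_stake_head (a point): Centre of the head of the flat stake, the loose steel stake to fit (0.5 kg, 101 mm tall, upright in the rack, its upper 46 mm showing). The head is flat-topped, 42 x 42 mm, 22 mm thick; this point is half-way up it, 90 mm above the shank's tip, 35 mm above the collar's underside. z is up the stake; x, y are square to the sides of head, collar and shank (any quarter turn fits).
- flat_stake_collar (a point): Centre of the underside of the flat stake's collar, axes as the head's. Below it is the square shank, 55 mm long, 22 x 22 mm here and tapering to 14 x 14 mm at the tip; the collar is 30 x 30 mm, 8 mm thick; above it a round neck, 22 mm across and 16 mm long, carries the head.
- socket (a point): Centre of the mouth of the holder's tapered square hole (22 mm wide, 55 mm deep; x, y square to its sides, z up), in its top face 70 mm above the bench. Set in by hand the stake stops with its collar 5 to 9 mm above the face. From there the taper binds: it takes 12 N on the head at first, 20 N at the last, yields slowly, 1 to 2 mm a tap, stays where left, and stops dead with the collar on the face.
- holder: Stake holder: dark cast-iron block, 90 x 90 mm, 70 mm high, bolted to the bench, with feet 14 mm high that reach 70 mm from the centre along its y. Origin: centre of its underside; z up. Blows over 70 N are too hard for stake and holder.
- mallet_grip (a point): Where to hold the mallet (loose, 0.3 kg): on the middle line of its level wooden handle, 55 mm from the head's axis and 33 mm above the bench. The handle is 18 mm wide, 24 mm high; its end is 132 mm from the axis. x points along the handle away from the head, z up. Blows make the handle turn a little between the fingers, so the face's height in the hand does not stay true.
- mallet_head (a point): Centre of the mallet's upright round head, on its axis, 33 mm above its lower face, axes as the grip point's. The head is 66 mm high: nylon faces 40 mm across and 15 mm thick at top and bottom, between them steel 34 mm across. The mallet stands on its lower face.
- dome_stake_head (a point): Centre of the head of the stake with a round domed head (44 mm across), which stays in the rack; below the head it is like the flat stake, and as tall.
- crease_stake_head (a point): Centre of the head of the stake with a long narrow head (56 mm along its x, 20 mm wide), which also stays in the rack; else like the flat stake.
- rack: Wooden stake rack, fixed: a block 76 mm (x) by 246 mm (y), 62 mm high, with three square holes in a row along y, 85 mm apart, in which the stakes hang by their collars with 1.5 mm of play. Origin: centre of its underside.
- loupe_mid (a point): Bystander: black eye loupe, 38 mm across, 36 mm high; point half-way up.
- tub_brass_mid (a point): Bystander: small brass tub, 48 mm across, 24 mm high; point half-way up.
- tub_blue_mid (a point): Bystander: round tub with a blue lid, 66 mm across, 30 mm high; point half-way up.
- tub_green_mid (a point): Bystander: round tub with a green lid, 58 mm across, 28 mm high; point half-way up.
- jar_mid (a point): Bystander: small glass jar, 46 mm across, 62 mm high; point half-way up.
Things that resemble listed ones, but are neither listed nor needed, are in the scene too. What is shaped like the part that bears flat_stake_head but pink or purple is not meant.

How it is judged:
By the outcome, as a careful person would: the job done as asked, in the order asked, and still so for the second after the job is handed in, with the robot touching nothing.
It also fails if it takes over 67 s, if anything falls off the work surface, if the arm or the gripper's body presses on something with over 40 N, if the wrist force passes 120 N, or if a joint passes its speed limit or range.

## Working session

There is one attempt and no reset: what is moved stays moved. The work goes in short steps, Python scripts to look and compute and a shell command to move; the robot and the scene stay as the last step left them, time stands still between calls to the robot, and variables do not carry over. Pictures are saved under pics/ and viewed, about 8 in all and at most 12, crops included, and the job is handed in when it is done.

```bash
ls; mkdir -p pics
cat > h.py <<'E'
import numpy as np, cv2
from station import r, vision
def cap(n,fn=None):
    c=vision.capture(n)
    if fn: cv2.imwrite('pics/'+fn,c['frame'][:,:,::-1])
    np.savez('last_'+n,**{k:np.array(v) for k,v in c.items()})
    return c
def load(n): return dict(np.load('last_'+n+'.npz'))
def ray(c,u,v):
    K=np.array(c['K']);k1=float(c['k1'])
    d=np.array([(u-K[0,2])/K[0,0],(v-K[1,2])/K[1,1]]);s=d.copy()
    for _ in range(30): s=d/(1+k1*(s@s))
    w=np.array(c['orientation'])@np.array([s[0],-s[1],-1.0])
    return np.array(c['xyz']),w
def atz(c,u,v,z):
    o,w=ray(c,u,v);return o+w*(z-o[2])/w[2]
def proj(c,p):
    q=np.array(c['orientation']).T@(np.array(p)-np.array(c['xyz']))
    s=np.array([q[0],-q[1]])/-q[2];s=s*(1+float(c['k1'])*(s@s));K=np.array(c['K'])
    return np.array([K[0,0]*s[0]+K[0,2],K[1,1]*s[1]+K[1,2]])
def tri(a,pa,b,pb):
    A=[];y=[]
    for c,p in((a,pa),(b,pb)):
        o,w=ray(c,*p);w/=np.linalg.norm(w);P=np.eye(3)-np.outer(w,w);A.append(P);y.append(P@o)
    x=np.linalg.lstsq(np.vstack(A),np.hstack(y),rcond=None)[0]
    return x
E
python3 - <<'E'
from h import *
for n in('top','side'):
    c=cap(n)
    print(n,c['K'],c['k1'],c['xyz'],c['orientation'])
    cv2.imwrite(f'pics/{n}1.png',cv2.resize(c['frame'][:,:,::-1],(800,600),interpolation=cv2.INTER_CUBIC))
s=r.sense();print(s)
E
```

```text
pics
top [[383.10908171   0.         254.49161774]
 [  0.         383.10908171 188.76795595]
 [  0.           0.           1.        ]] 0.031617323025383566 [ 0.3523939  -0.01382309  1.26119474] [[-0.02276759  0.98770914 -0.15463601]
 [-0.9997092  -0.02372231 -0.00433127]
 [-0.00794636  0.15449243  0.98796202]]
side [[356.19282869   0.         255.86760528]
 [  0.         356.19282869 187.64465123]
 [  0.           0.           1.        ]] -0.0022937901446068473 [ 0.36625012 -0.64299773  0.73283702] [[ 0.94991675  0.21854626 -0.22337345]
 [-0.31250063  0.661486   -0.68174749]
 [-0.00123496  0.7174077   0.69665247]]
{'time_s': 0.1, 'joints': array([ 9.13647066e+01,  2.20842799e+01,  3.89276727e-01, -2.24446104e-02,
       -6.84120178e+01, -1.48178420e+01]), 'joint_velocities': array([-0.00127915, -0.15979496,  0.17488659,  0.04917092,  0.00451516,
       -0.06000838]), 'effort': array([ 4.90548318e-04, -3.91694605e+01,  1.87935501e+01,  4.23192680e+00,
        1.34552771e-02, -7.09331175e-05]), 'tcp_pos': array([0.14527283, 0.60739049, 0.24660966]), 'ee_rot': array([[ 9.72526939e-01, -2.32790145e-01, -3.19665253e-04],
       [-2.32790330e-01, -9.72525137e-01, -1.87598597e-03],
       [ 1.25828551e-04,  1.89886187e-03, -9.99998189e-01]]), 'wrist_force': array([-0.3963295 ,  0.25665381, -0.69556813]), 'moment': array([ 0.05849079, -0.02161799, -0.00725411]), 'gripper_width': 0.9999279836895052}
```

View pics/top1.png

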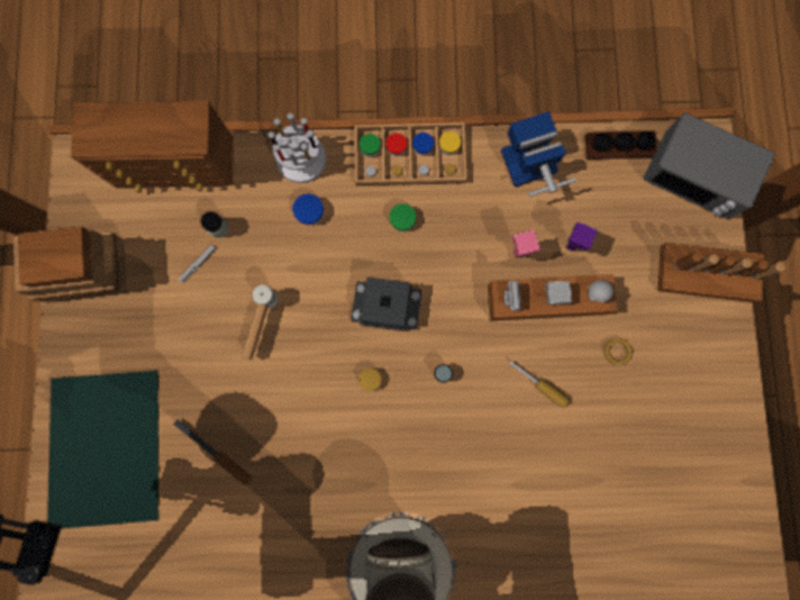

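View pics/side1.png

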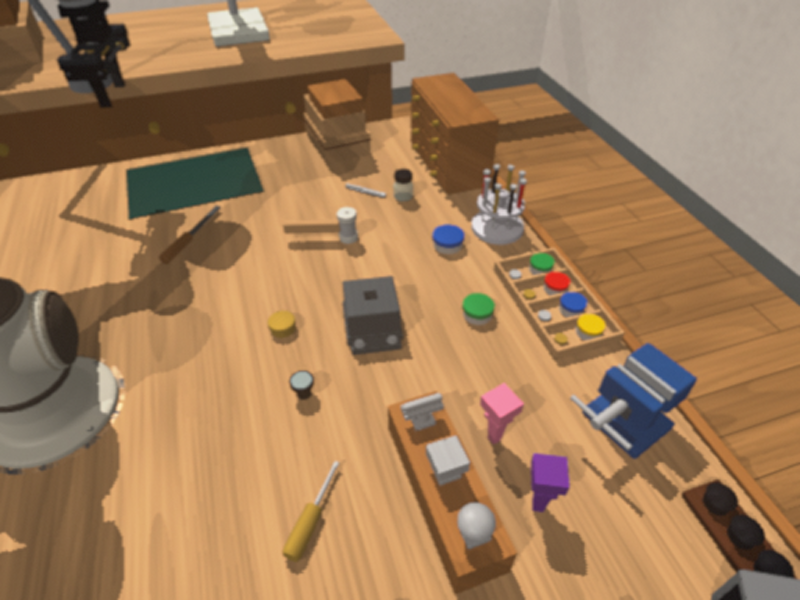

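The top view (800-px scale) shows the holder at (386,302), the mallet head at (263,294) with its handle running to (250,358), and the rack with crease (512,295), flat (559,293) and dome (600,291). The pink and purple decoys stand free of the rack. Next I'll look at enlarged crops.

Run:
```python
from h import *
t=load('top');s=load('side')
boxes=[(t,325,155),(t,214,158),(t,135,165),(s,250,255),(s,204,165),(s,172,110)]
rows=[]
m=np.zeros((600,798,3),np.uint8)
for i,(c,x,y) in enumerate(boxes):
    cr=c['frame'][y:y+75,x:x+66][:,:,::-1]
    b=cv2.resize(cr,(264,300),interpolation=cv2.INTER_CUBIC)
    for k in range(10,66,10): cv2.putText(b,str(x+k),(4*k-8,296),0,.3,(0,255,255),1);cv2.line(b,(4*k,0),(4*k,4),(0,255,255),1)
    for k in range(10,75,10): cv2.putText(b,str(y+k),(0,4*k+3),0,.3,(0,255,255),1)
    m[(i//3)*300:(i//3)*300+300,(i%3)*266:(i%3)*266+264]=b
cv2.imwrite('pics/m1.png',m)
```

```text
(no output)
```

View pics/m1.png

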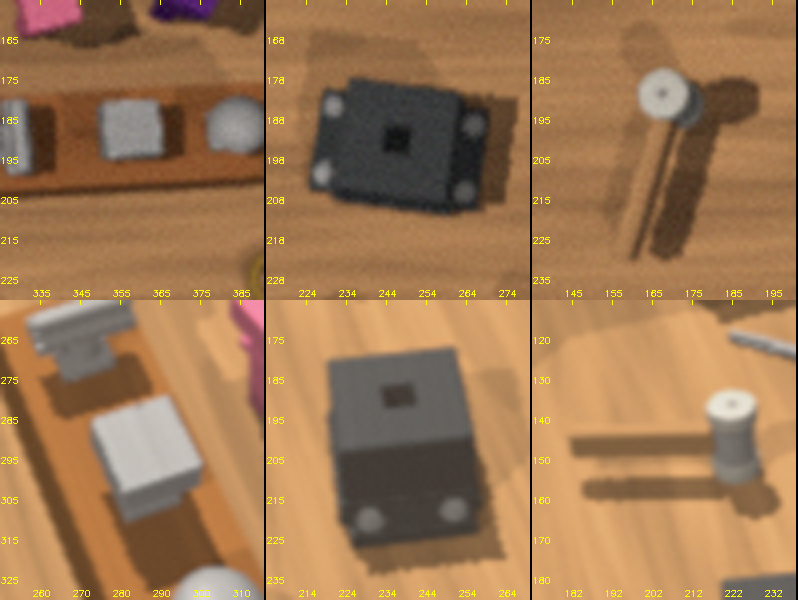

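```bash
cat >> h.py <<'E'
def cp(x0,y0,col,row,pts): return [(x0+(a-266*col)/4-.375,y0+(b-300*row)/4-.375) for a,b in pts]
E
python3 - <<'E'
from h import *
t=load('top');s=load('side')
np.set_printoptions(precision=4,suppress=True)
def both(name,tp,sp,z):
    print(name,'top',atz(t,*tp,z),'side',atz(s,*sp,z),'tri',tri(t,tp,s,sp))
def ang(c,P,z):
    X=np.array([atz(c,*p,z) for p in P]);
    for i in range(4):
        d=X[(i+1)%4]-X[i];print('  edge',round(np.linalg.norm(d)*1000,1),round(np.degrees(np.arctan2(d[1],d[0])),1))
    return X
tp=cp(325,155,0,0,[(100,102),(160,98),(163,155),(103,160)])
sp=cp(250,255,0,1,[(92,420),(168,396),(202,460),(122,494)])
print(ang(t,tp,.108).mean(0),ang(s,sp,.108).mean(0))
both('flat',np.mean(tp,0),np.mean(sp,0),.108)
both('sock',cp(214,158,1,0,[(397,138)])[0],cp(204,165,1,1,[(398,396)])[0],.07)
tp=cp(214,158,1,0,[(350,79),(460,92),(447,213),(332,198)])
sp=cp(204,165,1,1,[(328,361),(456,348),(472,434),(340,453)])
print('holder',ang(t,tp,.07).mean(0),ang(s,sp,.07).mean(0))
both('malhead',cp(135,165,2,0,[(663,93)])[0],cp(172,110,2,1,[(731,404)])[0],.066)
both('malend',cp(135,165,2,0,[(627,256)])[0],cp(172,110,2,1,[(572,445)])[0],.040)
# other things at approx mid-height from overview top (800 scale)
for n,p,z in [('blue',(307,209),.03),('green',(403,217),.028),('brass',(371,379),.024),('loupe',(443,373),.036),('jar',(211,220),.062),('crease',(512,295),.108),('dome',(600,291),.108)]:
    print(n,atz(t,p[0]*.64,p[1]*.64,z))
E
```

```text
edge 45.6 -87.5
  edge 43.8 179.1
  edge 45.4 93.5
  edge 44.6 -0.6
  edge 40.6 1.0
  edge 37.6 -86.6
  edge 43.1 -174.1
  edge 41.2 89.9
[ 0.5315 -0.3215  0.108 ] [ 0.5332 -0.3213  0.108 ]
flat top [ 0.5314 -0.3215  0.108 ] side [ 0.533  -0.3217  0.108 ] tri [ 0.5322 -0.3217  0.1081]
sock top [0.5288 0.0171 0.07  ] side [0.5289 0.0182 0.07  ] tri [0.5286 0.0171 0.0711]
  edge 87.6 -98.2
  edge 96.4 172.5
  edge 90.6 81.2
  edge 95.4 -9.3
  edge 88.3 -9.7
  edge 83.4 -100.5
  edge 86.1 173.1
  edge 87.6 81.0
holder [0.5231 0.0171 0.07  ] [0.5293 0.0165 0.07  ]
malhead top [0.5489 0.2665 0.066 ] side [0.5503 0.2682 0.066 ] tri [0.5493 0.2661 0.0675]
malend top [0.4229 0.2994 0.04  ] side [0.4239 0.29   0.04  ] tri [0.424  0.3016 0.0313]
blue [0.7349 0.1803 0.03  ]
green [ 0.7129 -0.0236  0.028 ]
brass [0.3733 0.0501 0.024 ]
loupe [ 0.3818 -0.0967  0.036 ]
jar [0.706  0.3734 0.062 ]
crease [ 0.5275 -0.2311  0.108 ]
dome [ 0.5312 -0.4014  0.108 ]
```

The cameras agree:

| Item | Position | Yaw |
|---|---|---|
| Flat stake | (0.532, -0.322) | about 1.5° |
| Socket | (0.529, 0.017), z 0.070 | about -8.6° |
| Mallet head | (0.549, 0.267) | handle direction about 166° |

I'll move above the stake, with the jaws along world x.

```bash
python3 -m jog '{"delta_pos":[[30,-28,0],[30,-28,0],[30,-28,0],[30,-28,0],[30,-28,0],[30,-28,0],[30,-28,0],[30,-28,0],[30,-28,0],[30,-28,0]],"rot":[[0,0,-7],[0,0,-7],[0,0,-7],[0,0,-7],[0,0,-7],[0,0,-7],[0,0,-7],[0,0,-7],[0,0,-7],[0,0,-7]],"grip":[100,100,100,100,100,100,100,100,100,100]}'
python3 -m jog '{"delta_pos":[[10,-40,0],[10,-40,0],[10,-40,0],[10,-40,0],[10,-40,0],[10,-40,0],[10,-40,0],[10,-40,0],[10,-40,0],[0,-40,0]],"rot":[[0,0,-5],[0,0,0],[0,0,0],[0,0,0],[0,0,0],[0,0,0],[0,0,0],[0,0,0],[0,0,0],[0,0,0]],"grip":[100,100,100,100,100,100,100,100,100,100]}'
python3 -m jog '{"delta_pos":[[0,-40,0],[0,-40,0],[0,-40,0],[0,-40,-20],[-3,-40,-20],[0,-50,-20],[0,0,-20],[0,0,0],[0,0,0]],"rot":[[0,0,0],[0,0,0],[0,0,0],[0,0,0],[0,0,0],[0,0,0],[0,0,0],[0,0,0],[0,0,0]],"grip":[100,100,100,100,100,100,100,100,100]}'
```

```text
time_s: 0.93
tcp_pos: [0.4463, 0.3261, 0.2473]
ee_rot: [[0.108, -0.994, -0.0], [-0.994, -0.108, -0.0], [0.0, 0.001, -1.0]]
wrist_force: [0.5, 0.8, 0.6]
gripper_width: 0.999
time_s: 1.77
tcp_pos: [0.5363, -0.0742, 0.2471]
ee_rot: [[0.027, -1.0, 0.0], [-1.0, -0.027, -0.0], [0.0, -0.0, -1.0]]
wrist_force: [1.5, -0.3, -0.5]
gripper_width: 1.0
time_s: 2.52
tcp_pos: [0.5316, -0.3053, 0.1734]
ee_rot: [[0.026, -1.0, -0.004], [-1.0, -0.026, 0.001], [-0.001, 0.004, -1.0]]
wrist_force: [0.7, 0.8, 0.9]
gripper_width: 1.0
```

```bash
python3 -m jog '{"delta_pos":[[0,-16,0],[0,0,-25],[0,0,-25],[0,0,-15],[0,0,-4],[0,0,0],[0,0,0]],"rot":[[0,0,0],[0,0,0],[0,0,0],[0,0,0],[0,0,0],[0,0,0],[0,0,0]],"grip":[100,100,100,100,100,100,100]}'
python3 - <<'E'
from h import *
t=cap('top');s=cap('side')
m=np.hstack([cv2.resize(c['frame'][y:y+120,x:x+80][:,:,::-1],(400,600),interpolation=cv2.INTER_CUBIC) for c,x,y in((t,320,130),(s,250,220))])
cv2.imwrite('pics/m2.png',m)
E
```

```text
time_s: 3.1
tcp_pos: [0.534, -0.321, 0.1078]
ee_rot: [[0.029, -1.0, 0.003], [-1.0, -0.029, -0.001], [0.002, -0.003, -1.0]]
wrist_force: [-0.1, -0.3, -0.0]
gripper_width: 1.004
```

View pics/m2.png

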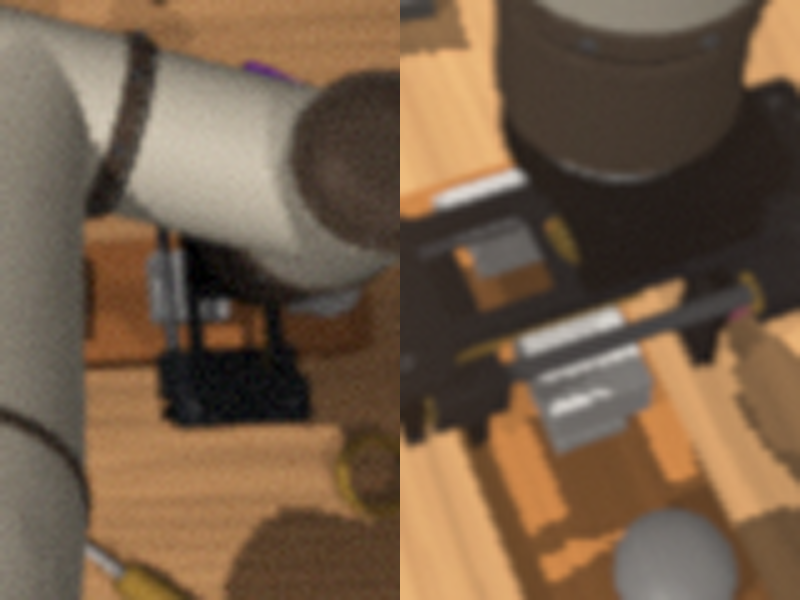

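```bash
python3 -m jog '{"delta_pos":[[-1,0,-4],[0,0,0],[0,0,0],[0,0,0],[0,0,0],[0,0,0],[0,0,0],[0,0,0],[0,0,0],[0,0,0]],"rot":[[0,0,0],[0,0,0],[0,0,0],[0,0,0],[0,0,0],[0,0,0],[0,0,0],[0,0,0],[0,0,0],[0,0,0]],"grip":[100,100,40,40,40,40,40,40,40,40]}'
python3 -m jog '{"delta_pos":[[0,0,0],[0,0,0],[0,0,0],[0,0,0],[0,0,5],[0,0,0]],"rot":[[0,0,0],[0,0,0],[0,0,0],[0,0,0],[0,0,0],[0,0,0]],"grip":[40,40,40,40,40,40]}'
```

```text
time_s: 4.03
tcp_pos: [0.532, -0.3214, 0.102]
ee_rot: [[0.027, -1.0, 0.001], [-1.0, -0.027, -0.0], [0.0, -0.001, -1.0]]
wrist_force: [3.0, -0.4, -1.1]
gripper_width: 0.479
time_s: 4.53
tcp_pos: [0.5308, -0.3209, 0.1064]
ee_rot: [[0.027, -1.0, -0.002], [-1.0, -0.027, 0.001], [-0.001, 0.002, -1.0]]
wrist_force: [-0.1, 0.2, -4.8]
gripper_width: 0.48
```

```bash
python3 -m jog '{"delta_pos":[[0,0,10],[0,0,20],[0,0,30],[0,0,40],[0,0,30],[0,10,0],[0,25,0],[0,40,0],[0,40,0],[0,40,0]],"rot":[[0,0,0],[0,0,0],[0,0,0],[0,0,0],[0,0,0],[0,0,-2],[0,0,-2],[0,0,-2],[0,0,-2],[0,0,-2]],"grip":[40,40,40,40,40,40,40,40,40,40]}'
python3 -m jog '{"delta_pos":[[0,40,0],[0,40,0],[0,40,0],[0,30,0],[0,20,0],[0,10,0],[-2,3,0],[0,0,0],[0,0,0]],"rot":[[0,0,0],[0,0,0],[0,0,0],[0,0,0],[0,0,0],[0,0,0],[0,0,0],[0,0,0],[0,0,0]],"grip":[40,40,40,40,40,40,40,40,40]}'
```

```text
time_s: 5.37
tcp_pos: [0.53, -0.165, 0.2366]
ee_rot: [[-0.15, -0.989, -0.002], [-0.989, 0.15, 0.001], [-0.0, 0.003, -1.0]]
wrist_force: [1.3, 1.0, -5.3]
gripper_width: 0.48
time_s: 6.12
tcp_pos: [0.529, 0.0158, 0.2368]
ee_rot: [[-0.148, -0.989, -0.001], [-0.989, 0.148, -0.0], [0.001, 0.001, -1.0]]
wrist_force: [0.0, -0.2, -4.8]
gripper_width: 0.484
```

```bash
python3 -m jog '{"delta_pos":[[0,0.5,-20],[0,0.5,-20],[0,0.5,-12],[0,0,0],[0,0,0]],"rot":[[0,0,0],[0,0,0],[0,0,0],[0,0,0],[0,0,0]],"grip":[40,40,40,40,40]}'
python3 - <<'E'
from h import *
t=cap('top');s=cap('side');p=r.sense()['tcp_pos'];print(p)
print('TCP px side',proj(s,p),'socket px',proj(s,[.5288,.0173,.07]),'tip px if true',proj(s,p-[0,0,.095]),'collar c',proj(s,p-[0,0,.040]),'top sock',proj(t,[.5288,.0173,.07]),'top head',proj(t,p+[0,0,.006]))
m=np.hstack([cv2.resize(c['frame'][y:y+w*3//2,x:x+w][:,:,::-1],(400,600),interpolation=cv2.INTER_CUBIC) for c,x,y,w in((t,200,140,100),(s,200,120,80))])
cv2.imwrite('pics/m3.png',m)
E
```

```text
time_s: 6.53
tcp_pos: [0.5294, 0.0168, 0.1846]
ee_rot: [[-0.148, -0.989, -0.001], [-0.989, 0.148, -0.001], [0.001, 0.001, -1.0]]
wrist_force: [0.2, 0.2, -4.9]
gripper_width: 0.476
[0.53052869 0.01757165 0.18604524]
TCP px side [235.47146196 154.5742554 ] socket px [236.66657946 188.85495581] tip px if true [236.96083188 182.90373715] collar c [236.125309   167.01242924] top sock [246.32687055 192.11818422] top head [244.9679568  185.22466133]
```

View pics/m3.png

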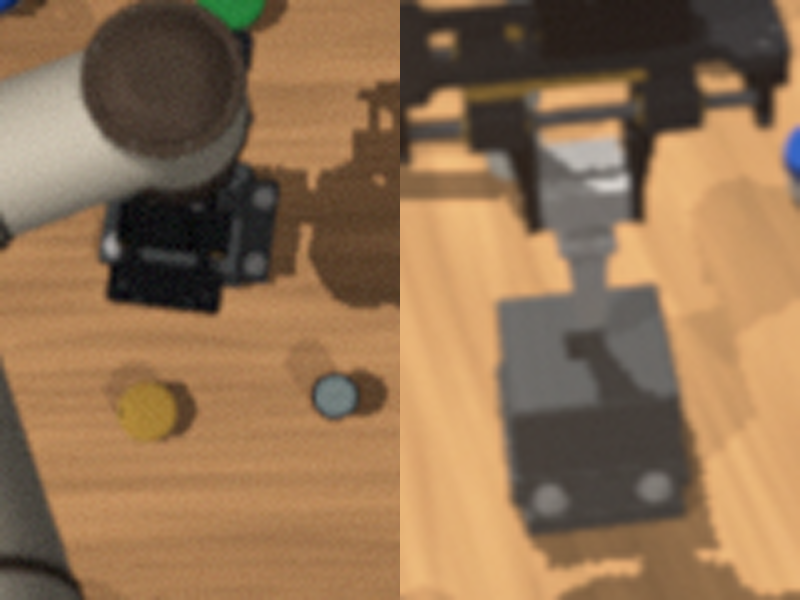

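```bash
python3 -m jog '{"delta_pos":[[-0.5,0,-10],[0,0,-10],[0,0,-6],[0,0,-6],[0,0,-5],[0,0,0]],"rot":[[0,0,0],[0,0,0],[0,0,0],[0,0,0],[0,0,0],[0,0,0]],"grip":[40,40,40,40,40,40]}'
```

```text
time_s: 7.13
tcp_pos: [0.5283, 0.0181, 0.1464]
ee_rot: [[-0.147, -0.989, -0.003], [-0.989, 0.147, -0.001], [0.001, 0.003, -1.0]]
wrist_force: [-0.3, 0.1, -5.4]
gripper_width: 0.478
```

```bash
python3 -m jog '{"delta_pos":[[0,0,-5],[0,0,-5],[0,0,-3],[0,0,-3],[0,0,0],[0,0,0]],"rot":[[0,0,0],[0,0,0],[0,0,0],[0,0,0],[0,0,0],[0,0,0]],"grip":[40,40,40,40,40,40]}'
```

```text
time_s: 7.63
tcp_pos: [0.5287, 0.0181, 0.1315]
ee_rot: [[-0.147, -0.989, -0.001], [-0.989, 0.147, -0.0], [0.0, 0.001, -1.0]]
wrist_force: [-0.9, -0.2, -4.7]
gripper_width: 0.478
```

```bash
python3 -m jog '{"delta_pos":[[0,0,-3],[0,0,-2],[0,0,-2],[0,0,0],[0,0,0]],"rot":[[0,0,0],[0,0,0],[0,0,0],[0,0,0],[0,0,0]],"grip":[40,40,40,40,40]}'
```

```text
time_s: 8.05
tcp_pos: [0.5284, 0.018, 0.1243]
ee_rot: [[-0.147, -0.989, -0.002], [-0.989, 0.147, -0.0], [0.001, 0.002, -1.0]]
wrist_force: [-2.9, 0.7, -5.0]
gripper_width: 0.478
```

```bash
python3 -m jog '{"delta_pos":[[0,0,-2],[0,0,-2],[0,0,0],[0,0,0]],"rot":[[0,0,0],[0,0,0],[0,0,0],[0,0,0]],"grip":[40,40,40,40]}'
python3 -m jog '{"delta_pos":[[0,0,-1],[0,0,-1],[0,0,0],[0,0,0]],"rot":[[0,0,0],[0,0,0],[0,0,0],[0,0,0]],"grip":[40,40,40,40]}'
```

```text
time_s: 8.38
tcp_pos: [0.5282, 0.0182, 0.1206]
ee_rot: [[-0.147, -0.989, -0.002], [-0.989, 0.147, -0.0], [0.0, 0.002, -1.0]]
wrist_force: [-4.7, 1.4, -2.7]
gripper_width: 0.479
time_s: 8.72
tcp_pos: [0.5282, 0.0182, 0.1192]
ee_rot: [[-0.147, -0.989, -0.002], [-0.989, 0.147, -0.0], [0.0, 0.002, -1.0]]
wrist_force: [-6.8, 1.8, 1.1]
gripper_width: 0.481
```

```bash
python3 -m jog '{"delta_pos":[[-0.8,0.2,0],[0,0,-1],[0,0,0],[0,0,0]],"rot":[[0,0,0],[0,0,0],[0,0,0],[0,0,0]],"grip":[40,40,40,40]}'
```

```text
time_s: 9.05
tcp_pos: [0.5281, 0.0183, 0.1191]
ee_rot: [[-0.147, -0.989, -0.0], [-0.989, 0.147, -0.0], [0.0, 0.0, -1.0]]
wrist_force: [-7.2, 1.3, 5.4]
gripper_width: 0.476
```

```bash
python3 -m jog '{"delta_pos":[[0,0,0],[0,0,0],[0,0,0],[0,0,0],[0,0,0],[0,0,0],[0,0,10],[0,0,25],[0,0,40],[0,0,30]],"rot":[[0,0,0],[0,0,0],[0,0,0],[0,0,0],[0,0,0],[0,0,0],[0,0,0],[0,0,0],[0,0,0],[0,0,0]],"grip":[100,100,100,100,100,100,100,100,100,100]}'
python3 -m jog '{"delta_pos":[[0,30,0],[0,35,0],[0,35,0],[-3,35,0],[-8,35,0],[-8,35,0],[-8,35,0],[-6,20,0],[0,0,0],[0,0,0]],"rot":[[0,0,7],[0,0,7],[0,0,7],[0,0,7],[0,0,7],[0,0,7],[0,0,7],[0,0,7],[0,0,7],[0,0,7]],"grip":[100,100,100,100,100,100,100,100,100,100]}'
python3 - <<'E'
from h import *
t=cap('top');s=cap('side');p=r.sense();print(p['tcp_pos'],p['ee_rot'][:,1])
m=np.hstack([cv2.resize(c['frame'][y:y+w*3//2,x:x+w][:,:,::-1],(400,600),interpolation=cv2.INTER_CUBIC) for c,x,y,w in((t,130,150,80),(s,200,110,80))])
cv2.imwrite('pics/m4.png',m)
E
```

```text
time_s: 9.88
tcp_pos: [0.5289, 0.0183, 0.2259]
ee_rot: [[-0.146, -0.989, 0.002], [-0.989, 0.146, -0.0], [0.0, -0.002, -1.0]]
wrist_force: [1.2, -0.5, -0.5]
gripper_width: 0.992
time_s: 10.72
tcp_pos: [0.4949, 0.2802, 0.2236]
ee_rot: [[0.883, -0.468, 0.001], [-0.468, -0.883, 0.001], [0.001, -0.001, -1.0]]
wrist_force: [-0.3, -0.1, -0.2]
gripper_width: 0.997
[0.49527455 0.27904077 0.22354201] [-4.75681914e-01 -8.79616955e-01 -8.54438892e-04]
```

View pics/m4.png

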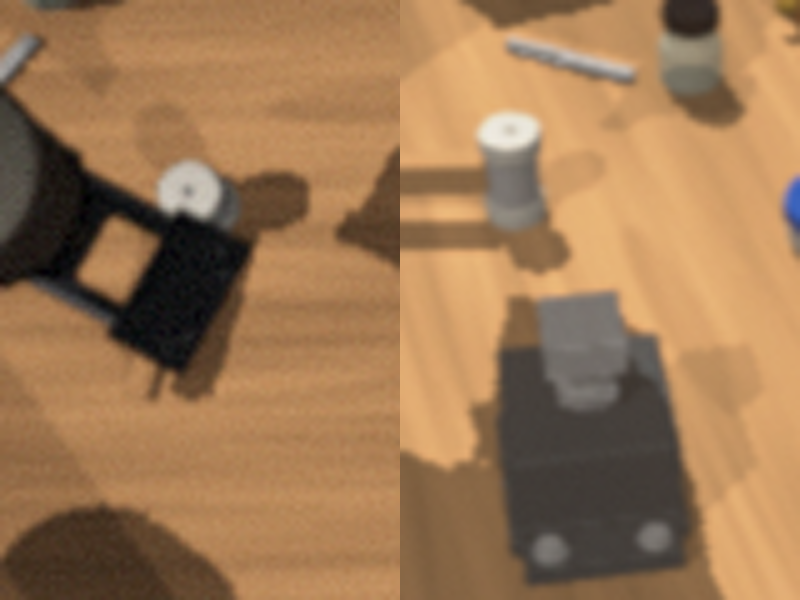

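```bash
python3 - <<'E'
from h import *
t=load('top');s=load('side');h=np.array([.5495,.267])
for a in range(160,174,2):
    u=np.array([np.cos(np.radians(a)),np.sin(np.radians(a))])
    f=lambda d,z:[*(h+d*u),z]
    print(a,'top end',((proj(t,f(.132,.045))-[135,165]+.375)*4+[532,0]).round(),'top 60mm',((proj(t,f(.06,.045))-[135,165]+.375)*4+[532,0]).round(),'side end mid',((proj(s,f(.132,.033))-[172,110]+.375)*4+[532,300]).round(),'side40',((proj(s,f(.04,.033))-[172,110]+.375)*4+[532,300]).round())
print('head top',((proj(t,[*h,.066])-[135,165]+.375)*4+[532,0]).round())
E
python3 - <<'E'
import cv2
a=cv2.imread('pics/m1.png')
b=cv2.hconcat([cv2.resize(a[60:300,580:720],(350,600)),cv2.resize(a[360:560,560:780],(440,400)).copy() if 0 else cv2.copyMakeBorder(cv2.resize(a[380:530,560:780],(440,300)),0,300,0,0,0)])
cv2.imwrite('pics/m5.png',b)
E
```

```text
160 top end [609. 253.] top 60mm [642. 167.] side end mid [570. 436.] side40 [684. 438.]
162 top end [615. 255.] top 60mm [644. 168.] side end mid [570. 439.] side40 [684. 439.]
164 top end [620. 256.] top 60mm [647. 168.] side end mid [569. 443.] side40 [684. 440.]
166 top end [626. 257.] top 60mm [649. 169.] side end mid [568. 446.] side40 [683. 441.]
168 top end [632. 259.] top 60mm [652. 169.] side end mid [568. 450.] side40 [683. 442.]
170 top end [637. 260.] top 60mm [655. 170.] side end mid [568. 453.] side40 [684. 443.]
172 top end [643. 260.] top 60mm [657. 170.] side end mid [568. 457.] side40 [684. 444.]
head top [662.  92.]
```

View pics/m5.png

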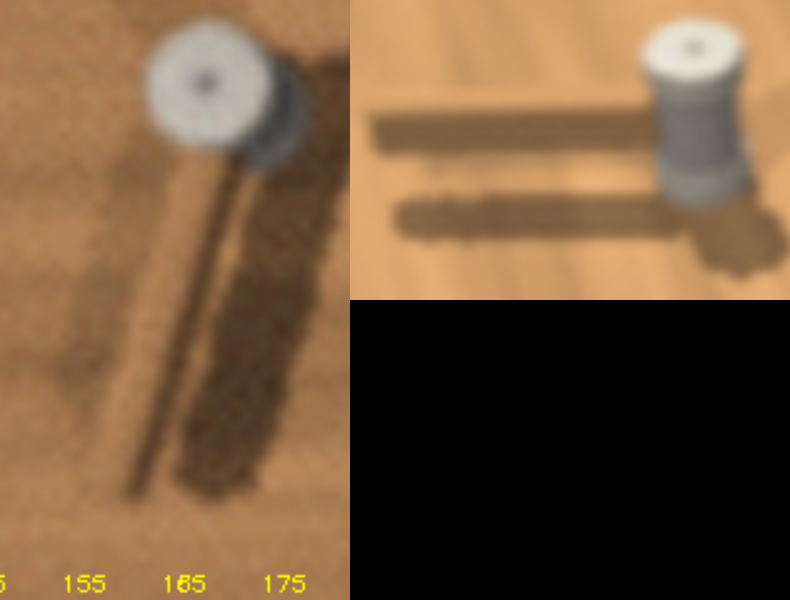

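```bash
python3 -m jog '{"delta_pos":[[1,0.5,-35],[0,0,-35],[0,0,-35],[0,0,-35],[0,0,-25],[0,0,-12],[0,0,-6],[0,0,0],[0,0,0]],"rot":[[0,0,7],[0,0,7],[0,0,0],[0,0,0],[0,0,0],[0,0,0],[0,0,0],[0,0,0],[0,0,0]],"grip":[100,100,100,100,100,100,100,100,100]}'
```

```text
time_s: 11.57
tcp_pos: [0.497, 0.2792, 0.0407]
ee_rot: [[0.968, -0.251, 0.001], [-0.251, -0.968, 0.001], [0.001, -0.001, -1.0]]
wrist_force: [-0.1, 0.3, 0.8]
gripper_width: 0.999
```

```bash
python3 -m jog '{"delta_pos":[[0,0.5,-1.5],[0,0,0],[0,0,0],[0,0,0],[0,0,0],[0,0,0],[0,0,0],[0,0,0],[0,0,0],[0,0,0]],"rot":[[0,0,0.5],[0,0,0],[0,0,0],[0,0,0],[0,0,0],[0,0,0],[0,0,0],[0,0,0],[0,0,0],[0,0,0]],"grip":[100,0,0,0,0,0,0,0,0,0]}'
python3 -m jog '{"delta_pos":[[0,0,0],[0,0,0],[0,0,0],[0,0,0],[0,0,0],[0,0,0],[0,0,5],[0,0,5],[0,0,0],[0,0,0]],"rot":[[0,0,0],[0,0,0],[0,0,0],[0,0,0],[0,0,0],[0,0,0],[0,0,0],[0,0,0],[0,0,0],[0,0,0]],"grip":[0,0,0,0,0,0,0,0,0,0]}'
python3 -c "
from h import *
s=r.sense();print(s['moment'],s['wrist_force'],s['tcp_pos'])"
```

```text
time_s: 12.4
tcp_pos: [0.4963, 0.2794, 0.0383]
ee_rot: [[0.971, -0.241, -0.0], [-0.241, -0.971, -0.0], [-0.0, 0.0, -1.0]]
wrist_force: [0.5, 0.2, 0.1]
gripper_width: 0.403
time_s: 13.23
tcp_pos: [0.4963, 0.2794, 0.0486]
ee_rot: [[0.97, -0.241, 0.0], [-0.241, -0.97, 0.0], [0.0, -0.0, -1.0]]
wrist_force: [-0.5, -0.2, -3.8]
gripper_width: 0.204
[ 0.07603844  0.0978994  -0.0378878 ] [-0.45547127 -0.20961266 -3.80335691] [0.49626448 0.27935236 0.04864559]
```

```bash
python3 -m jog '{"delta_pos":[[0,0,15],[0,0,30],[0,0,40],[0,0,40],[0,0,40],[0,0,27],[0,-10,0],[0,-25,0],[0,-35,0],[0,-35,0]],"rot":[[0,0,0],[0,0,0],[0,0,0],[0,0,0],[0,0,0],[0,0,0],[0,0,0],[0,0,0],[0,0,0],[0,0,0]],"grip":[0,0,0,0,0,0,0,0,0,0]}'
python3 -m jog '{"delta_pos":[[-5,-35,0],[-5,-35,0],[-5,-35,0],[-5,-25,0],[-1,-10,0],[0,-4,-20],[0,0,-20],[0,0,-10],[0,0,0],[0,0,0]],"rot":[[0,0,0],[0,0,0],[0,0,0],[0,0,0],[0,0,0],[0,0,0],[0,0,0],[0,0,0],[0,0,0],[0,0,0]],"grip":[0,0,0,0,0,0,0,0,0,0]}'
python3 - <<'E'
from h import *
t=cap('top');s=cap('side');p=r.sense()['tcp_pos'];print(p)
def mp(c,x,y,w,q,off): return ((proj(c,q)-[x,y]+.5)*400/w+[off,0]).round()
print('pred head top side',mp(s,200,100,60,p+[.0532,-.0124,.028],400),'face bottom',mp(s,200,100,60,p+[.0532,-.0124,-.038],400),'stake top',mp(s,200,100,60,[.5288,.0178,.1245],400))
m=np.hstack([cv2.resize(c['frame'][y:y+w*3//2,x:x+w][:,:,::-1],(400,600),interpolation=cv2.INTER_CUBIC) for c,x,y,w in((t,205,140,80),(s,200,100,60))])
cv2.imwrite('pics/m6.png',m)
E
```

```text
time_s: 14.07
tcp_pos: [0.495, 0.1732, 0.239]
ee_rot: [[0.971, -0.24, -0.003], [-0.24, -0.971, -0.001], [-0.002, 0.001, -1.0]]
wrist_force: [0.3, -0.8, -3.3]
gripper_width: 0.204
time_s: 14.9
tcp_pos: [0.475, 0.0304, 0.1896]
ee_rot: [[0.971, -0.241, -0.002], [-0.241, -0.971, -0.001], [-0.002, 0.001, -1.0]]
wrist_force: [0.6, 0.1, -1.7]
gripper_width: 0.203
[0.47588056 0.03077319 0.19094472]
pred head top side [631. 294.] face bottom [639. 436.] stake top [642. 493.]
```

View pics/m6.png

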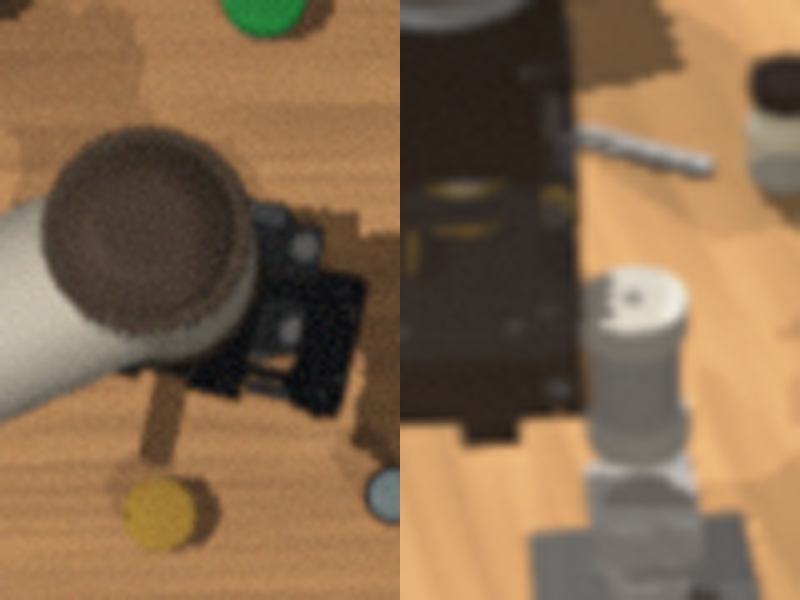

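```bash
python3 -m jog '{"delta_pos":[[0,0,-10],[0,0,-8],[0,0,-4],[0,0,-3],[0,0,-3],[0,0,0]],"rot":[[0,0,0],[0,0,0],[0,0,0],[0,0,0],[0,0,0],[0,0,0]],"grip":[0,0,0,0,0,0]}'
```

```text
time_s: 15.5
tcp_pos: [0.4756, 0.0305, 0.1628]
ee_rot: [[0.971, -0.241, 0.001], [-0.241, -0.971, -0.0], [0.001, 0.0, -1.0]]
wrist_force: [-0.8, 0.2, -0.6]
gripper_width: 0.204
```

```bash
python3 -m jog '{"delta_pos":[[0,0,6],[0,0,0],[0,0,-5],[0,0,-5],[0,0,0]],"rot":[[0,0,0],[0,0,0],[0,0,0],[0,0,0],[0,0,0]],"grip":[0,0,0,0,0]}'
python3 -m jog '{"delta_pos":[[0,0,0],[0,0,0]],"rot":[[0,0,0],[0,0,0]],"grip":[0,0]}'
```

```text
time_s: 15.92
tcp_pos: [0.4751, 0.0308, 0.1588]
ee_rot: [[0.971, -0.241, -0.0], [-0.241, -0.971, 0.0], [-0.0, -0.0, -1.0]]
wrist_force: [-4.2, 3.0, 5.3]
gripper_width: 0.203
time_s: 16.08
tcp_pos: [0.4752, 0.0307, 0.1588]
ee_rot: [[0.971, -0.241, 0.0], [-0.241, -0.971, 0.0], [0.0, -0.0, -1.0]]
wrist_force: [-3.5, 2.8, 5.3]
gripper_width: 0.204
```

```bash
python3 -m jog '{"delta_pos":[[0,0,8],[0,0,0],[0,0,-6],[0,0,-6],[0,0,0]],"rot":[[0,0,0],[0,0,0],[0,0,0],[0,0,0],[0,0,0]],"grip":[0,0,0,0,0]}'
python3 -m jog '{"delta_pos":[[0,0,8],[0,0,0],[0,0,-6],[0,0,-5],[0,0,0]],"rot":[[0,0,0],[0,0,0],[0,0,0],[0,0,0],[0,0,0]],"grip":[0,0,0,0,0]}'
python3 -m jog '{"delta_pos":[[0,0,10],[0,0,10],[0,0,0]],"rot":[[0,0,0],[0,0,0],[0,0,0]],"grip":[0,0,0]}'
python3 - <<'E'
from h import *
s=cap('side');p=r.sense()['tcp_pos'];print(p)
cv2.imwrite('pics/m7.png',cv2.resize(s['frame'][120:220,180:280][:,:,::-1],(600,600),interpolation=cv2.INTER_CUBIC))
for h in (0,.002,.004,.006,.008): print(h,[((proj(s,[.5288+.015*np.cos(a),.0176+.015*np.sin(a),.07+h])*1-[180,120]+.5)*6).round() for a in [np.radians(-98.6)]], 'headtop',((proj(s,[.5288,.0176,.116+h])-[180,120]+.5)*6).round())
E
```

```text
time_s: 16.5
tcp_pos: [0.4746, 0.0305, 0.1539]
ee_rot: [[0.971, -0.241, -0.002], [-0.241, -0.971, -0.0], [-0.002, 0.0, -1.0]]
wrist_force: [-5.1, 3.3, 6.7]
gripper_width: 0.205
time_s: 16.92
tcp_pos: [0.4749, 0.0305, 0.1509]
ee_rot: [[0.971, -0.241, -0.001], [-0.241, -0.971, -0.0], [-0.001, 0.0, -1.0]]
wrist_force: [-3.3, 2.2, 3.9]
gripper_width: 0.206
time_s: 17.17
tcp_pos: [0.4761, 0.0305, 0.1719]
ee_rot: [[0.971, -0.241, 0.002], [-0.241, -0.971, 0.0], [0.002, -0.001, -1.0]]
wrist_force: [1.0, 0.1, -3.0]
gripper_width: 0.202
[0.47547136 0.03042349 0.17105446]
0 [array([347., 439.])] headtop [339. 339.]
0.002 [array([347., 436.])] headtop [338. 335.]
0.004 [array([347., 433.])] headtop [338. 332.]
0.006 [array([347., 430.])] headtop [338. 329.]
0.008 [array([347., 426.])] headtop [338. 325.]
```

View pics/m7.png

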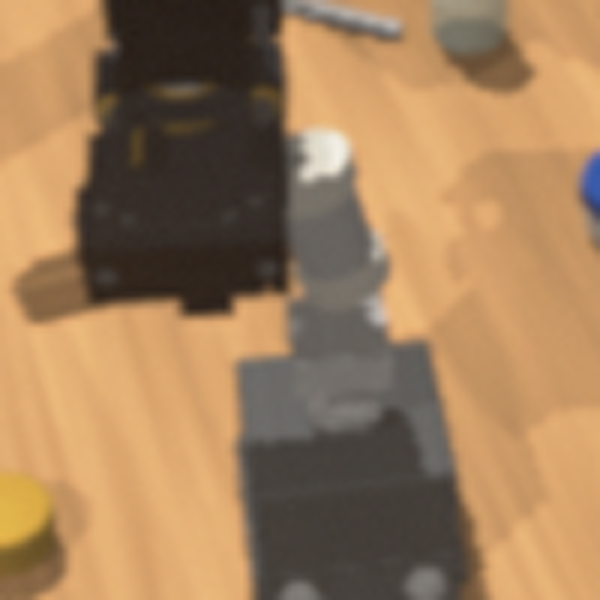

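The mallet has slipped round in the fingers by about 12°: its head tilts, top towards the robot. I'll check by image registration whether the stake moved.

```bash
cat >> h.py <<'E'
def stakeh(c,verbose=True):
    """vertical shift (px) of stake front (collar/head front) vs reference just after release; ~0.27 px per mm"""
    ref=cv2.resize(cv2.imread('pics/m4.png')[:,400:],(80,120),interpolation=cv2.INTER_AREA)
    cur=np.ascontiguousarray(np.array(c['frame'])[110:230,200:280,::-1])
    out={}
    for n,(x0,x1,y0,y1) in {'stake':(28,47,66,82),'holder':(18,60,82,118)}.items():
        T=cv2.resize(cv2.cvtColor(ref,6)[y0:y1,x0:x1],None,fx=8,fy=8,interpolation=cv2.INTER_CUBIC)
        I=cv2.resize(cv2.cvtColor(cur,6)[y0-5:y1+5,x0-3:x1+3] if y1+5<=120 else cv2.cvtColor(np.ascontiguousarray(np.array(c['frame'])[110:260,200:280,::-1]),6)[y0-5:y1+5,x0-3:x1+3],None,fx=8,fy=8,interpolation=cv2.INTER_CUBIC)
        R=cv2.matchTemplate(I,T,cv2.TM_CCOEFF_NORMED);_,v,_,l=cv2.minMaxLoc(R)
        out[n]=(round(l[0]/8-3,2),round(l[1]/8-5,2),round(v,3))
    p=[proj(c,[.5288,.0176,.1+h])[1] for h in(0,.001)]
    out['px_per_mm']=round(p[0]-p[1],3)
    return out
E
python3 - <<'E'
from h import *
print(stakeh(load('side')))
E
```

```text
{'stake': (-0.12, 2.0, 0.592), 'holder': (0.88, 0.25, 0.879), 'px_per_mm': np.float64(0.281)}
```

```bash
python3 -m jog '{"delta_pos":[[0,0,12],[0,0,12],[0,0,0],[0,0,0]],"rot":[[1.45,5.8,0],[1.45,5.8,0],[0,0,0],[0,0,0]],"grip":[0,0,0,0]}'
python3 - <<'E'
from h import *
s=cap('side');print(stakeh(s)); cv2.imwrite('pics/m8.png',cv2.resize(s['frame'][120:220,180:280][:,:,::-1],(600,600),interpolation=cv2.INTER_CUBIC))
E
```

```text
time_s: 17.55
tcp_pos: [0.4762, 0.0302, 0.194]
ee_rot: [[0.949, -0.243, -0.2], [-0.238, -0.97, 0.05], [-0.207, -0.0, -0.978]]
wrist_force: [-1.2, 0.2, -2.5]
gripper_width: 0.2
{'stake': (-0.12, 0.12, 0.78), 'holder': (0.88, 0.25, 0.858), 'px_per_mm': np.float64(0.281)}
```

View pics/m8.png

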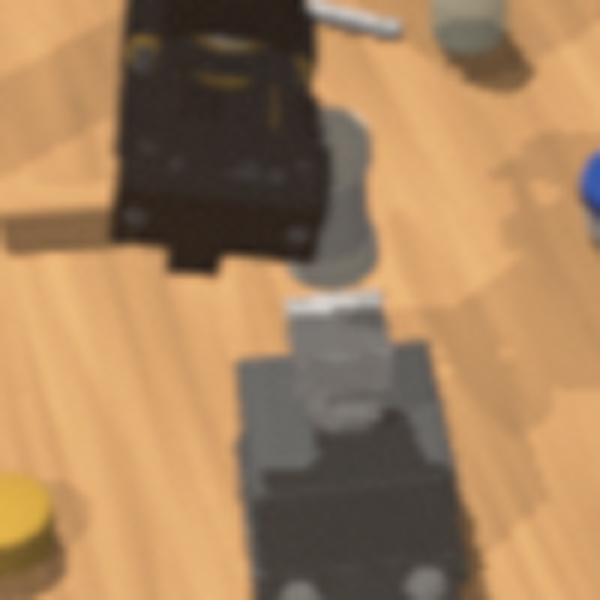

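```bash
python3 -m jog '{"delta_pos":[[0,0,-20],[0,0,-15],[0,0,20],[0,0,10],[0,0,0]],"rot":[[0,0,0],[0,0,0],[0,0,0],[0,0,0],[0,0,0]],"grip":[0,0,0,0,0]}'
python3 - <<'E'
from h import *
s=cap('side');print(stakeh(s),r.sense()['tcp_pos'])
E
python3 -m jog '{"delta_pos":[[0,0,-22],[0,0,-16],[0,0,20],[0,0,18],[0,0,0]],"rot":[[0,0,0],[0,0,0],[0,0,0],[0,0,0],[0,0,0]],"grip":[0,0,0,0,0]}'
python3 - <<'E'
from h import *
s=cap('side');print(stakeh(s),r.sense()['tcp_pos'])
cv2.imwrite('pics/x.png',s['frame'][:,:,::-1])
E
```

```text
time_s: 18.02
tcp_pos: [0.4762, 0.0306, 0.1921]
ee_rot: [[0.951, -0.24, -0.196], [-0.235, -0.971, 0.05], [-0.202, -0.002, -0.979]]
wrist_force: [1.1, -0.2, -2.5]
gripper_width: 0.201
{'stake': (-0.12, 0.12, 0.778), 'holder': (0.88, 0.25, 0.859), 'px_per_mm': np.float64(0.281)} [0.47563866 0.03071441 0.19131001]
time_s: 18.48
tcp_pos: [0.477, 0.0307, 0.1929]
ee_rot: [[0.951, -0.24, -0.194], [-0.235, -0.971, 0.051], [-0.201, -0.003, -0.98]]
wrist_force: [0.8, -0.1, -1.1]
gripper_width: 0.201
{'stake': (-0.12, 0.25, 0.773), 'holder': (0.88, 0.25, 0.86), 'px_per_mm': np.float64(0.281)} [0.4760621  0.03078281 0.19136945]
```

```bash
python3 -m jog '{"delta_pos":[[0,0,20],[0,0,10],[0,0,0],[0,0,-30],[0,0,-30],[0,0,-10]],"rot":[[0,0,0],[0,0,0],[0,0,0],[0,0,0],[0,0,0],[0,0,0]],"grip":[0,0,0,0,0,0]}'
python3 -m jog '{"delta_pos":[[0,0,25],[0,0,25],[0,0,0]],"rot":[[0,0,0],[0,0,0],[0,0,0]],"grip":[0,0,0]}'
python3 - <<'E'
from h import *
s=cap('side');print(stakeh(s),r.sense()['tcp_pos'])
a=cv2.imread('pics/x.png');b=s['frame'][:,:,::-1]
g=lambda i:cv2.resize(cv2.cvtColor(np.ascontiguousarray(i),6),None,fx=8,fy=8,interpolation=cv2.INTER_CUBIC)
R=cv2.matchTemplate(g(b[172:196,224:252]),g(a[176:192,228:248]),cv2.TM_CCOEFF_NORMED);_,v,_,l=cv2.minMaxLoc(R);print('vs x.png',l[0]/8-4,l[1]/8-4,v)
E
```

```text
time_s: 19.03
tcp_pos: [0.4739, 0.0301, 0.1491]
ee_rot: [[0.949, -0.24, -0.205], [-0.235, -0.971, 0.049], [-0.211, 0.002, -0.977]]
wrist_force: [-8.6, 5.5, 37.7]
gripper_width: 0.207
time_s: 19.28
tcp_pos: [0.4779, 0.0306, 0.2039]
ee_rot: [[0.951, -0.24, -0.193], [-0.235, -0.971, 0.051], [-0.2, -0.003, -0.98]]
wrist_force: [1.5, 0.1, -2.4]
gripper_width: 0.199
{'stake': (-0.12, 0.62, 0.792), 'holder': (0.88, 0.25, 0.849), 'px_per_mm': np.float64(0.281)} [0.47658763 0.03077148 0.20191062]
vs x.png 0.125 0.25 0.9595978856086731
```

A tap at 0.36 m/s peaks near 40 N and drives the stake about 1 mm, so that's the right strength. The mallet has turned in the hand, so I'll set it down level and regrip with the tool leaning back, which leaves room to follow the turning.

```bash
python3 -m jog '{"delta_pos":[[2,20,0],[3,38,0],[3,38,0],[3,38,0],[3,38,0],[3,38,0],[3,30,-10],[0,9,-30],[0,0,-35],[0,0,-35]],"rot":[[0,0,0],[0,0,0],[0,0,0],[0,0,0],[0,0,0],[0,0,0],[0,0,0],[0,0,0],[0,0,0],[0,0,0]],"grip":[0,0,0,0,0,0,0,0,0,0]}'
python3 -m jog '{"delta_pos":[[0,0,-25],[0,0,-12],[0,0,-4],[0,0,-3],[0,0,0],[0,0,0]],"rot":[[0,0,0],[0,0,0],[0,0,0],[0,0,0],[0,0,0],[0,0,0]],"grip":[0,0,0,0,0,0]}'
```

```text
time_s: 20.17
tcp_pos: [0.4942, 0.2802, 0.0877]
ee_rot: [[0.949, -0.24, -0.202], [-0.235, -0.971, 0.05], [-0.208, 0.0, -0.978]]
wrist_force: [0.1, 0.1, -3.9]
gripper_width: 0.204
time_s: 20.67
tcp_pos: [0.4963, 0.28, 0.0479]
ee_rot: [[0.95, -0.241, -0.198], [-0.235, -0.971, 0.052], [-0.205, -0.003, -0.979]]
wrist_force: [0.0, -0.1, -2.6]
gripper_width: 0.2
```

```bash
python3 -m jog '{"delta_pos":[[0,0,-3],[0,0,-3],[0,0,0],[0,0,0]],"rot":[[0,0,0],[0,0,0],[0,0,0],[0,0,0]],"grip":[0,0,0,0]}'
python3 - <<'E'
from h import *
t=cap('top');s=cap('side')
m=np.hstack([cv2.resize(c['frame'][y:y+w*3//2,x:x+w][:,:,::-1],(400,600),interpolation=cv2.INTER_CUBIC) for c,x,y,w in((t,130,150,80),(s,180,90,70))])
cv2.imwrite('pics/m9.png',m)
E
```

```text
time_s: 21.0
tcp_pos: [0.4953, 0.2794, 0.0406]
ee_rot: [[0.949, -0.241, -0.201], [-0.236, -0.97, 0.05], [-0.207, -0.001, -0.978]]
wrist_force: [-0.9, -1.0, -2.6]
gripper_width: 0.204
```

```bash
python3 -m jog '{"delta_pos":[[0,0,-2],[0,0,0],[0,0,0]],"rot":[[0,0,0],[0,0,0],[0,0,0]],"grip":[0,0,0]}'
```

```text
time_s: 21.35
tcp_pos: [0.4952, 0.2793, 0.0382]
ee_rot: [[0.949, -0.241, -0.201], [-0.236, -0.97, 0.05], [-0.207, 0.0, -0.978]]
wrist_force: [0.1, 1.1, -2.8]
gripper_width: 0.2
```

```bash
python3 -m jog '{"delta_pos":[[0,0,0],[0,0,-1],[0,0,0],[0,0,0]],"rot":[[1.7,6.8,0],[0,0,0],[0,0,0],[0,0,0]],"grip":[0,0,0,0]}'
python3 - <<'E'
from h import *
t=cap('top');s=cap('side')
m=np.hstack([cv2.resize(c['frame'][y:y+w*3//2,x:x+w][:,:,::-1],(400,600),interpolation=cv2.INTER_CUBIC) for c,x,y,w in((t,130,150,80),(s,180,90,70))])
cv2.imwrite('pics/m9.png',m)
E
```

```text
time_s: 21.68
tcp_pos: [0.4953, 0.2792, 0.0371]
ee_rot: [[0.918, -0.242, -0.314], [-0.229, -0.97, 0.078], [-0.324, -0.0, -0.946]]
wrist_force: [0.0, -0.2, -2.4]
gripper_width: 0.203
```

View pics/m9.png

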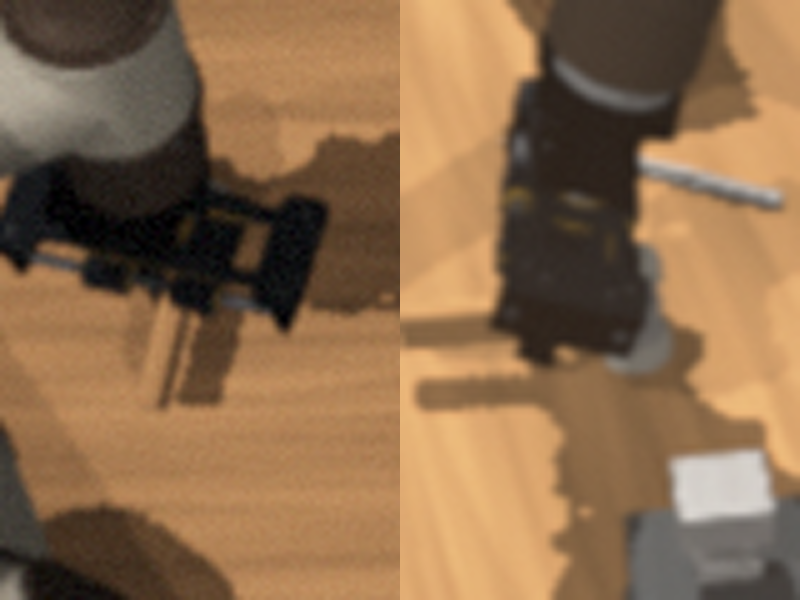

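```bash
python3 -m jog '{"delta_pos":[[0,0,-2],[0,0,-1],[0,0,0],[0,0,0]],"rot":[[0,0,0],[0,0,0],[0,0,0],[0,0,0]],"grip":[0,0,0,0]}'
python3 -m jog '{"delta_pos":[[0,0,0],[0,0,0],[0,0,0],[0,0,4],[0,0,3],[0,0,0],[0,0,0],[0,0,0]],"rot":[[0,0,0],[0,0,0],[0,0,0],[0,0,0],[-1.7,-6.8,0],[-1.7,-6.8,0],[-1.7,-6.8,0],[-1.7,-6.8,0]],"grip":[60,60,60,60,60,60,60,60]}'
```

```text
time_s: 22.12
tcp_pos: [0.495, 0.2795, 0.0344]
ee_rot: [[0.918, -0.241, -0.315], [-0.228, -0.971, 0.079], [-0.325, -0.0, -0.946]]
wrist_force: [0.2, -0.9, -1.8]
gripper_width: 0.201
time_s: 22.78
tcp_pos: [0.4972, 0.2782, 0.0432]
ee_rot: [[0.962, -0.244, 0.123], [-0.241, -0.97, -0.034], [0.128, 0.003, -0.992]]
wrist_force: [1.1, -2.3, -0.1]
gripper_width: 0.59
```

```bash
python3 -m jog '{"delta_pos":[[4,0,-4],[0,0,0],[0,0,0],[0,0,0],[0,0,0],[0,0,0],[0,0,0],[0,0,0],[0,0,0],[0,0,0]],"rot":[[0,0,0],[0,0,0],[0,0,0],[0,0,0],[0,0,0],[0,0,0],[0,0,0],[0,0,0],[0,0,0],[0,0,0]],"grip":[60,60,0,0,0,0,0,0,0,0]}'
python3 -m jog '{"delta_pos":[[0,0,0],[0,0,0],[0,0,10],[0,0,30],[0,0,40],[0,0,40],[0,0,40],[0,0,10],[-1,-20,0],[-3,-40,0]],"rot":[[0,0,0],[0,0,0],[0,0,0],[0,0,0],[0,0,0],[0,0,0],[0,0,0],[0,0,0],[0,0,0],[0,0,0]],"grip":[0,0,0,0,0,0,0,0,0,0]}'
python3 -m jog '{"delta_pos":[[-3,-40,0],[-4,-40,0],[-4,-40,0],[-4,-40,0],[0,-20,0],[0,-9,0],[0,0,0]],"rot":[[0,0,0],[0,0,0],[0,0,0],[0,0,0],[0,0,0],[0,0,0],[0,0,0]],"grip":[0,0,0,0,0,0,0]}'
python3 - <<'E'
from h import *
s=cap('side');p=r.sense()['tcp_pos'];print(p)
h=p+[.0444,-.011,0]
print('head pred',h, proj(s,h+[0,0,.027]))
f=s['frame'].astype(int)
m=((f.min(2)>150)&(f.max(2)-f.min(2)<35)).astype(np.uint8);m[:110]=0;m[175:]=0;m[:,:215]=0;m[:,275:]=0
n,l,st,ce=cv2.connectedComponentsWithStats(m);print([(st[i].tolist(),ce[i].round(1).tolist()) for i in range(1,n) if st[i][4]>15])
E
```

```text
time_s: 23.62
tcp_pos: [0.502, 0.2765, 0.0377]
ee_rot: [[0.962, -0.246, 0.118], [-0.243, -0.969, -0.037], [0.123, 0.007, -0.992]]
wrist_force: [1.7, 0.1, -0.2]
gripper_width: 0.207
time_s: 24.45
tcp_pos: [0.4982, 0.2188, 0.2081]
ee_rot: [[0.963, -0.242, 0.119], [-0.24, -0.97, -0.034], [0.124, 0.004, -0.992]]
wrist_force: [1.1, -1.2, -3.5]
gripper_width: 0.203
time_s: 25.03
tcp_pos: [0.4815, 0.0255, 0.2068]
ee_rot: [[0.962, -0.249, 0.115], [-0.246, -0.968, -0.038], [0.121, 0.008, -0.993]]
wrist_force: [0.5, 0.6, -2.6]
gripper_width: 0.203
[0.48211431 0.0266602  0.20705379]
head pred [0.52651431 0.0156602  0.20705379] [233.19688249 139.33660733]
[([230, 136, 11, 9, 70], [234.9, 140.1]), ([228, 170, 16, 5, 74], [235.6, 172.1])]
```

```bash
cat >> h.py <<'E'
def drop():
    s=cap('side');a=cv2.imread('pics/x.png');b=s['frame'][:,:,::-1]
    g=lambda i:cv2.resize(cv2.cvtColor(np.ascontiguousarray(i),6),None,fx=16,fy=16,interpolation=cv2.INTER_CUBIC)
    R=cv2.matchTemplate(g(b[172:196,224:252]),g(a[176:192,228:248]),cv2.TM_CCOEFF_NORMED);_,v,_,l=cv2.minMaxLoc(R);print('drop px',l[0]/16-4,l[1]/16-4,'mm',round((l[1]/16-4)/.281,2),round(v,3))
    f=s['frame'].astype(int)
    m=((f.min(2)>150)&(f.max(2)-f.min(2)<35)).astype(np.uint8);m[:110]=0;m[178:]=0;m[:,:215]=0;m[:,275:]=0
    n,l,st,ce=cv2.connectedComponentsWithStats(m);print([(st[i].tolist(),ce[i].round(1).tolist()) for i in range(1,n) if st[i][4]>15],r.sense()['tcp_pos'])
E
python3 -m jog '{"delta_pos":[[0,2,14],[0,0,0],[0,0,-30],[0,0,-30],[0,0,-5]],"rot":[[0,0,0],[0,0,0],[0,0,0],[0,0,0],[0,0,0]],"grip":[0,0,0,0,0]}'
python3 -m jog '{"delta_pos":[[0,0,30],[0,0,25],[0,0,0]],"rot":[[0,0,0],[0,0,0],[0,0,0]],"grip":[0,0,0]}'
python3 -c "
from h import *
drop()"
```

```text
time_s: 25.5
tcp_pos: [0.4817, 0.0307, 0.154]
ee_rot: [[0.963, -0.244, 0.114], [-0.241, -0.97, -0.037], [0.12, 0.008, -0.993]]
wrist_force: [-8.8, 7.1, 17.4]
gripper_width: 0.205
time_s: 25.75
tcp_pos: [0.4862, 0.0315, 0.2166]
ee_rot: [[0.962, -0.243, 0.127], [-0.24, -0.97, -0.034], [0.132, 0.002, -0.991]]
wrist_force: [2.7, 0.9, -1.5]
gripper_width: 0.204
drop px -0.0625 1.1875 mm 4.23 0.844
[([229, 129, 11, 9, 69], [234.4, 132.9]), ([228, 170, 16, 7, 104], [235.7, 173.2])] [0.48456849 0.03103494 0.21411857]
```

Run:
```python
from h import *
a=cv2.imread('pics/x.png')[:,:,::-1];b=load('side')['frame']
r0=cv2.resize(cv2.imread('pics/m4.png')[:,400:],(80,120),interpolation=cv2.INTER_AREA)[:,:,::-1]
print('row  rel x now')
for y in range(164,198): print(y,int(r0[y-110,32:41].mean()),int(a[y,232:241].mean()),int(b[y,232:241].mean()))
```

```text
row  rel x now
164 172 121 176
165 172 145 176
166 173 169 176
167 170 174 176
168 152 183 177
169 129 199 186
170 117 199 198
171 116 170 203
172 116 130 205
173 117 112 206
174 116 112 207
175 116 117 208
176 116 118 197
177 117 118 151
178 117 119 122
179 116 120 120
180 111 114 121
181 108 110 115
182 108 110 112
183 108 110 112
184 107 110 111
185 103 107 111
186 104 104 107
187 111 111 109
188 116 118 117
189 111 115 121
190 101 108 114
191 88 93 99
192 72 75 77
193 64 67 69
194 63 67 69
195 63 67 68
196 63 67 69
197 63 65 71
```

```bash
cat >> h.py <<'E'
def chk():
    s=cap('side');b=s['frame'].astype(float);a=cv2.imread('pics/x.png')[:,:,::-1].astype(float)
    A=a[:,232:241].mean((1,2));B=b[:,232:241].mean((1,2));ys=np.arange(384)
    for lo,hi in((178,186),(184,192)):
        y=np.arange(lo,hi+.1,.25);best=min((np.std(np.interp(y,ys,A)-np.interp(y+d,ys,B)),d) for d in np.arange(-1,4,.05))
        print('drop since x.png mm',round(best[1]/.281,1),'res',round(best[0],2),end='; ')
    p=r.sense()['tcp_pos'];f=b
    m=((f.min(2)>150)&(f.max(2)-f.min(2)<35)).astype(np.uint8);m[:105]=0;m[178:]=0;m[:,:215]=0;m[:,275:]=0
    n,l,st,ce=cv2.connectedComponentsWithStats(m);print([(st[i].tolist(),ce[i].round(1).tolist()) for i in range(1,n) if st[i][4]>15],p)
    g=p+[.0007,0,-.006]
    for th in(0,6,12,18):
        c,q=np.cos(np.radians(th)),np.sin(np.radians(th));d=np.array([.97,-.243,0])
        print(th,proj(s,g+d*(.0455*c-.033*q)+[0,0,.033*c+.0455*q]).round(1),end=' ')
    print()
E
python3 -m jog '{"delta_pos":[[0,-2,5],[0,0,0],[0,0,-30],[0,0,-30],[0,0,-8]],"rot":[[0,0,0],[0,0,0],[0,0,0],[0,0,0],[0,0,0]],"grip":[0,0,0,0,0]}'
python3 -m jog '{"delta_pos":[[0,0,30],[0,0,30],[0,0,0]],"rot":[[0,0,0],[0,0,0],[0,0,0]],"grip":[0,0,0]}'
python3 -c "
from h import *
chk()"
```

```text
time_s: 26.22
tcp_pos: [0.4806, 0.0271, 0.1457]
ee_rot: [[0.963, -0.246, 0.112], [-0.243, -0.969, -0.039], [0.118, 0.01, -0.993]]
wrist_force: [-7.7, 4.8, 15.5]
gripper_width: 0.206
time_s: 26.47
tcp_pos: [0.486, 0.0284, 0.2135]
ee_rot: [[0.962, -0.244, 0.127], [-0.241, -0.97, -0.035], [0.131, 0.003, -0.991]]
wrist_force: [2.4, 0.7, -1.4]
gripper_width: 0.203
drop since x.png mm 3.4 res 0.61; drop since x.png mm 1.1 res 1.76; [([229, 127, 6, 7, 31], [231.5, 130.2]), ([228, 170, 17, 8, 107], [235.8, 173.4])] [0.48435487 0.02803956 0.21096975]
0 [234.1 137.4] 6 [232.4 135.9] 12 [230.5 134.5] 18 [228.4 133.3]
```

```bash
python3 -m jog '{"delta_pos":[[0,0,5],[0,0,0],[0,0,0]],"rot":[[1.2,4.8,0],[1.2,4.8,0],[0,0,0]],"grip":[0,0,0]}'
python3 -c "
from h import *
chk()
b=load('side')['frame'];print([int(v) for v in b[176:198,232:241].mean((1,2))])"
```

```text
time_s: 26.77
tcp_pos: [0.4844, 0.0275, 0.2124]
ee_rot: [[0.968, -0.246, -0.053], [-0.246, -0.969, 0.006], [-0.052, 0.008, -0.999]]
wrist_force: [1.2, 1.1, -2.0]
gripper_width: 0.201
drop since x.png mm 3.4 res 0.69; drop since x.png mm 1.1 res 1.78; [([228, 170, 16, 8, 105], [235.6, 173.3])] [0.48348796 0.02710897 0.21207891]
0 [233.8 137.3] 6 [232.1 135.8] 12 [230.2 134.4] 18 [228.2 133.2] 
[192, 148, 121, 119, 121, 114, 111, 111, 111, 110, 108, 107, 115, 120, 114, 99, 78, 68, 68, 69, 68, 68]
```

```bash
python3 -m jog '{"delta_pos":[[0,0,8],[0,0,0],[0,0,-33],[0,0,-33]],"rot":[[0,0,0],[0,0,0],[0,0,0],[0,0,0]],"grip":[0,0,0,0]}'
python3 -m jog '{"delta_pos":[[0,0,0],[0,0,30],[0,0,28],[0,0,0],[0,0,0]],"rot":[[0,0,0],[0,0,0],[0,0,0],[0,0,0],[0,0,0]],"grip":[0,0,0,0,0]}'
python3 -c "
from h import *
chk()
b=load('side')['frame'];print([int(v) for v in b[174:198,232:241].mean((1,2))])"
```

```text
time_s: 27.15
tcp_pos: [0.4836, 0.0279, 0.1571]
ee_rot: [[0.969, -0.244, -0.043], [-0.244, -0.97, 0.007], [-0.043, 0.004, -0.999]]
wrist_force: [0.3, 0.3, -4.2]
gripper_width: 0.202
time_s: 27.57
tcp_pos: [0.4834, 0.0277, 0.2165]
ee_rot: [[0.969, -0.244, -0.044], [-0.244, -0.97, 0.006], [-0.045, 0.005, -0.999]]
wrist_force: [0.1, -0.6, -3.0]
gripper_width: 0.204
drop since x.png mm 3.6 res 0.83; drop since x.png mm 1.2 res 1.89; [([228, 170, 16, 8, 119], [235.7, 173.7])] [0.48217608 0.02742819 0.21478631]
0 [233.2 136.4] 6 [231.5 134.9] 12 [229.6 133.5] 18 [227.5 132.2] 
[206, 206, 207, 193, 148, 122, 121, 114, 111, 111, 111, 111, 108, 107, 115, 121, 115, 101, 79, 68, 68, 68, 68, 68]
```

```bash
python3 - <<'E'
from h import *
s=load('side');a=np.radians(-98.6);u=np.array([np.cos(a),np.sin(a),0])
for h in(0,.003,.006,.009):
    c=np.array([.5288,.0176,.07+h]);print(h,'topfront',proj(s,c+u*.021+[0,0,.046])[1].round(2),'headbot',proj(s,c+u*.021+[0,0,.024])[1].round(2),'collar top/bot front',proj(s,c+u*.015+[0,0,.008])[1].round(2),proj(s,c+u*.015)[1].round(2))
c=np.array([.5288,.0176,.07]);print('holder front top',proj(s,c+u*.045)[1],'back',proj(s,c-u*.045)[1])
b=s['frame'];print([int(v) for v in b[195:214,236:240].mean((1,2))])
E
python3 -m jog '{"delta_pos":[[0,0,4],[0,0,0],[0,0,-36],[0,0,-36],[0,0,0]],"rot":[[0,0,0],[0,0,0],[0,0,0],[0,0,0],[0,0,0]],"grip":[0,0,0,0,0]}'
python3 -m jog '{"delta_pos":[[0,0,36],[0,0,32],[0,0,0],[0,0,0]],"rot":[[0,0,0],[0,0,0],[0,0,0],[0,0,0]],"grip":[0,0,0,0]}'
python3 -c "
from h import *
chk()
b=load('side')['frame'];print([int(v) for v in b[178:198,232:241].mean((1,2))])"
```

```text
0 topfront 181.5 headbot 187.73 collar top/bot front 190.54 192.71
0.003 topfront 180.63 headbot 186.9 collar top/bot front 189.73 191.9
0.006 topfront 179.76 headbot 186.05 collar top/bot front 188.9 191.09
0.009 topfront 178.89 headbot 185.21 collar top/bot front 188.08 190.27
holder front top 200.82839808214865 back 177.51454231705745
[66, 66, 66, 66, 67, 68, 68, 64, 63, 63, 63, 63, 63, 63, 62, 64, 63, 63, 65]
time_s: 28.03
tcp_pos: [0.4817, 0.0272, 0.1427]
ee_rot: [[0.968, -0.244, -0.054], [-0.244, -0.97, 0.003], [-0.053, 0.01, -0.999]]
wrist_force: [0.1, -0.3, -1.8]
gripper_width: 0.203
time_s: 28.37
tcp_pos: [0.4834, 0.0276, 0.215]
ee_rot: [[0.968, -0.245, -0.047], [-0.245, -0.97, 0.006], [-0.047, 0.006, -0.999]]
wrist_force: [-0.7, 0.7, -3.6]
gripper_width: 0.204
drop since x.png mm 6.6 res 1.19; drop since x.png mm 3.2 res 2.68; [([228, 170, 17, 8, 108], [235.7, 174.1])] [0.48209033 0.02732789 0.21335344]
0 [233.2 137. ] 6 [231.5 135.4] 12 [229.6 134. ] 18 [227.5 132.8] 
[177, 139, 121, 118, 114, 111, 111, 112, 110, 106, 108, 117, 120, 111, 88, 72, 67, 68, 68, 68]
```

```bash
python3 -m jog '{"delta_pos":[[1,20,0],[2,38,0],[2,38,0],[3,38,0],[3,38,0],[3,38,0],[2,30,-10],[0,12,-30],[0,0,-38],[0,0,-38]],"rot":[[1.2,4.8,0],[1.2,4.8,0],[0,0,0],[0,0,0],[0,0,0],[0,0,0],[0,0,0],[0,0,0],[0,0,0],[0,0,0]],"grip":[0,0,0,0,0,0,0,0,0,0]}'
python3 -m jog '{"delta_pos":[[0,0,-30],[0,0,-15],[0,0,-8],[0,0,-4],[0,0,0],[0,0,0]],"rot":[[0,0,0],[0,0,0],[0,0,0],[0,0,0],[0,0,0],[0,0,0]],"grip":[0,0,0,0,0,0]}'
python3 -c "
from h import *
s=cap('side');b=s['frame'];print([int(v) for v in b[178:198,232:241].mean((1,2))])
cv2.imwrite('pics/y.png',b[:,:,::-1])"
```

```text
time_s: 29.25
tcp_pos: [0.4976, 0.2801, 0.0948]
ee_rot: [[0.946, -0.242, -0.217], [-0.238, -0.97, 0.045], [-0.222, 0.009, -0.975]]
wrist_force: [0.8, -0.0, -3.5]
gripper_width: 0.204
time_s: 29.75
tcp_pos: [0.4993, 0.2796, 0.0413]
ee_rot: [[0.946, -0.243, -0.214], [-0.239, -0.97, 0.047], [-0.219, 0.007, -0.976]]
wrist_force: [0.6, 1.0, -2.1]
gripper_width: 0.201
[207, 209, 202, 158, 120, 110, 109, 110, 110, 104, 107, 116, 119, 110, 86, 70, 65, 65, 66, 66]
```

```bash
python3 - <<'E'
from h import *
m=cv2.resize(cv2.imread('pics/m9.png')[:,400:],(70,105),interpolation=cv2.INTER_AREA)
m4=cv2.imread('pics/y.png')
print('m9',[int(v) for v in m[88:105,52:61].mean((1,2))])
print('y ',[int(v) for v in m4[178:195,232:241].mean((1,2))])
# side1 (start) holder front edge: measure holder top-front edge rows
c=cv2.resize(cv2.imread('pics/side1.png'),(512,384),interpolation=cv2.INTER_AREA)
print('holder',[int(v) for v in c[194:210,232:241].mean((1,2))])
E
python3 -m jog '{"delta_pos":[[0,0,-2],[0,0,-1],[0,0,0],[0,0,0]],"rot":[[0,0,0],[0,0,0],[0,0,0],[0,0,0]],"grip":[0,0,0,0]}'
```

```text
m9 [209, 201, 163, 124, 110, 110, 110, 109, 105, 106, 116, 120, 113, 97, 77, 67, 66]
y  [207, 209, 202, 158, 120, 110, 109, 110, 110, 104, 107, 116, 119, 110, 86, 70, 65]
holder [98, 98, 98, 98, 98, 96, 89, 75, 64, 60, 59, 59, 59, 59, 59, 60]
time_s: 30.13
tcp_pos: [0.4988, 0.2794, 0.0381]
ee_rot: [[0.946, -0.243, -0.215], [-0.239, -0.97, 0.047], [-0.22, 0.007, -0.975]]
wrist_force: [0.4, 0.2, -3.0]
gripper_width: 0.206
```

```bash
python3 -m jog '{"delta_pos":[[0,0,-2],[0,0,-2],[0,0,0],[0,0,0]],"rot":[[0.9,3.6,0],[0,0,0],[0,0,0],[0,0,0]],"grip":[0,0,0,0]}'
python3 -m jog '{"delta_pos":[[0,0,0],[0,0,0],[0,0,0],[0,0,4],[0,0,4],[0,0,0],[0,0,0],[0,0,0]],"rot":[[0,0,0],[0,0,0],[0,0,0],[0,0,0],[-1.7,-6.8,0],[-1.7,-6.8,0],[-1.7,-6.8,0],[-0.7,-2.8,0]],"grip":[60,60,60,60,60,60,60,60]}'
python3 - <<'E'
from h import *
s=cap('side');p=r.sense();print(p['tcp_pos'],p['wrist_force'])
f=s['frame'].astype(int);m=((f.min(2)>150)&(f.max(2)-f.min(2)<35)).astype(np.uint8);m[:100]=0;m[160:]=0;m[:,:170]=0;m[:,275:]=0
n,l,st,ce=cv2.connectedComponentsWithStats(m);print([(st[i].tolist(),ce[i].round(1).tolist(),atz(s,*ce[i],.066)) for i in range(1,n) if st[i][4]>15])
E
```

```text
time_s: 30.47
tcp_pos: [0.4986, 0.2791, 0.0334]
ee_rot: [[0.93, -0.243, -0.276], [-0.236, -0.97, 0.061], [-0.282, 0.008, -0.959]]
wrist_force: [0.6, 0.1, -3.0]
gripper_width: 0.202
time_s: 31.13
tcp_pos: [0.4972, 0.2794, 0.0426]
ee_rot: [[0.962, -0.244, 0.12], [-0.241, -0.97, -0.038], [0.125, 0.008, -0.992]]
wrist_force: [-0.9, -1.8, -0.2]
gripper_width: 0.593
[0.49556039 0.27791897 0.0417479 ] [-2.97853746 -1.30197754 -1.0532193 ]
[([216, 134, 7, 6, 32], [219.2, 136.8], array([0.54211206, 0.26444229, 0.066     ]))]
```

```bash
python3 -m jog '{"delta_pos":[[0,0,-4],[0,0,0],[0,0,0],[0,0,0],[0,0,0],[0,0,0],[0,0,0],[0,0,0],[0,0,0],[0,0,0]],"rot":[[0,0,0],[0,0,0],[0,0,0],[0,0,0],[0,0,0],[0,0,0],[0,0,0],[0,0,0],[0,0,0],[0,0,0]],"grip":[60,60,0,0,0,0,0,0,0,0]}'
python3 -m jog '{"delta_pos":[[0,0,0],[0,0,0],[0,0,10],[0,0,30],[0,0,40],[0,0,40],[0,0,40],[0,0,22],[0,-20,0],[0,-40,0]],"rot":[[0,0,0],[0,0,0],[0,0,0],[0,0,0],[0,0,0],[0,0,0],[0,0,0],[0,0,0],[0,0,0],[0,0,0]],"grip":[0,0,0,0,0,0,0,0,0,0]}'
python3 -m jog '{"delta_pos":[[-3,-40,0],[-3,-40,0],[-3,-40,0],[-3,-40,0],[0,-20,0],[0,-11,0],[0,0,0],[0,0,0]],"rot":[[0,0,0],[0,0,0],[0,0,0],[0,0,0],[0,0,0],[0,0,0],[0,0,0],[0,0,0]],"grip":[0,0,0,0,0,0,0,0]}'
python3 -c "
from h import *
chk()"
```

```text
time_s: 32.02
tcp_pos: [0.4992, 0.2787, 0.0376]
ee_rot: [[0.962, -0.247, 0.116], [-0.244, -0.969, -0.038], [0.122, 0.009, -0.993]]
wrist_force: [0.6, -0.8, -0.5]
gripper_width: 0.203
time_s: 32.85
tcp_pos: [0.4998, 0.2216, 0.2212]
ee_rot: [[0.963, -0.243, 0.119], [-0.24, -0.97, -0.034], [0.124, 0.004, -0.992]]
wrist_force: [1.7, -1.2, -3.2]
gripper_width: 0.205
time_s: 33.52
tcp_pos: [0.4868, 0.0276, 0.2193]
ee_rot: [[0.962, -0.248, 0.115], [-0.245, -0.969, -0.038], [0.121, 0.009, -0.993]]
wrist_force: [0.2, 0.1, -2.7]
gripper_width: 0.202
drop since x.png mm 7.1 res 1.37; drop since x.png mm 3.2 res 2.72; [([231, 131, 9, 9, 56], [235.2, 135.1]), ([228, 170, 17, 8, 113], [235.8, 174.0])] [0.48704001 0.0282276  0.21933471]
0 [235.  134.2] 6 [233.3 132.7] 12 [231.4 131.3] 18 [229.4 130. ]
```

```bash
python3 -m jog '{"delta_pos":[[-1,0,6],[0,0,0],[0,0,-28],[0,0,-28],[0,0,-20]],"rot":[[0,0,0],[0,0,0],[0,0,0],[0,0,0],[0,0,0]],"grip":[0,0,0,0,0]}'
python3 -m jog '{"delta_pos":[[0,0,35],[0,0,35],[0,0,0],[0,0,0]],"rot":[[0,0,0],[0,0,0],[0,0,0],[0,0,0]],"grip":[0,0,0,0]}'
python3 -c "
from h import *
chk()
b=load('side')['frame'];print([int(v) for v in b[178:198,232:241].mean((1,2))])"
```

```text
time_s: 33.98
tcp_pos: [0.4855, 0.0285, 0.149]
ee_rot: [[0.963, -0.246, 0.115], [-0.243, -0.969, -0.039], [0.121, 0.009, -0.993]]
wrist_force: [-16.6, 5.8, 28.2]
gripper_width: 0.206
time_s: 34.32
tcp_pos: [0.4876, 0.0293, 0.222]
ee_rot: [[0.962, -0.245, 0.122], [-0.243, -0.969, -0.036], [0.127, 0.005, -0.992]]
wrist_force: [0.5, 0.5, -3.0]
gripper_width: 0.203
drop since x.png mm 8.7 res 2.62; drop since x.png mm 3.7 res 2.37; [([229, 126, 7, 8, 30], [232.2, 129.5]), ([228, 170, 17, 8, 106], [235.8, 174.2])] [0.48611253 0.02863479 0.22009611]
0 [234.6 133.9] 6 [232.9 132.4] 12 [231. 131.] 18 [228.9 129.7] 
[202, 173, 136, 121, 115, 112, 111, 112, 111, 107, 108, 116, 120, 112, 92, 74, 68, 68, 69, 69]
```

```bash
python3 -m jog '{"delta_pos":[[0,-1,4],[0,0,0],[0,0,0],[0,0,-32],[0,0,-32],[0,0,-14]],"rot":[[1.2,4.8,0],[1.2,4.8,0],[0,0,0],[0,0,0],[0,0,0],[0,0,0]],"grip":[0,0,0,0,0,0]}'
python3 -m jog '{"delta_pos":[[0,0,38],[0,0,38],[0,0,0],[0,0,0]],"rot":[[0,0,0],[0,0,0],[0,0,0],[0,0,0]],"grip":[0,0,0,0]}'
python3 -c "
from h import *
chk()
b=load('side')['frame'];print([int(v) for v in b[178:198,232:241].mean((1,2))])"
```

```text
time_s: 34.87
tcp_pos: [0.4826, 0.0262, 0.1434]
ee_rot: [[0.968, -0.245, -0.059], [-0.246, -0.969, 0.0], [-0.058, 0.014, -0.998]]
wrist_force: [-22.7, 8.7, 52.9]
gripper_width: 0.2
time_s: 35.2
tcp_pos: [0.4865, 0.0273, 0.2227]
ee_rot: [[0.968, -0.245, -0.047], [-0.245, -0.969, 0.004], [-0.046, 0.007, -0.999]]
wrist_force: [-0.0, -1.0, -4.5]
gripper_width: 0.204
drop since x.png mm 11.9 res 4.39; drop since x.png mm 4.8 res 2.13; [([228, 171, 17, 7, 101], [235.8, 174.3])] [0.48509462 0.02693362 0.22096443]
0 [234.3 134.1] 6 [232.6 132.6] 12 [230.7 131.1] 18 [228.6 129.9] 
[207, 203, 176, 138, 116, 111, 111, 111, 110, 108, 106, 113, 120, 114, 100, 78, 67, 67, 67, 68]
```

```bash
python3 -m jog '{"delta_pos":[[0,0,0],[0,0,0],[0,0,-24],[0,0,-24],[0,0,-24],[0,0,-2]],"rot":[[1.2,4.8,0],[1.2,4.8,0],[0,0,0],[0,0,0],[0,0,0],[0,0,0]],"grip":[0,0,0,0,0,0]}'
python3 -m jog '{"delta_pos":[[0,0,36],[0,0,36],[0,0,0],[0,0,0]],"rot":[[0,0,0],[0,0,0],[0,0,0],[0,0,0]],"grip":[0,0,0,0]}'
python3 -c "
from h import *
chk()
b=load('side')['frame'];print([int(v) for v in b[178:198,232:241].mean((1,2))])"
```

```text
time_s: 35.75
tcp_pos: [0.4839, 0.0265, 0.1445]
ee_rot: [[0.944, -0.243, -0.224], [-0.24, -0.97, 0.043], [-0.227, 0.014, -0.974]]
wrist_force: [-2.0, 1.2, 4.0]
gripper_width: 0.204
time_s: 36.08
tcp_pos: [0.4861, 0.027, 0.2196]
ee_rot: [[0.946, -0.244, -0.215], [-0.24, -0.97, 0.045], [-0.22, 0.009, -0.975]]
wrist_force: [0.4, -0.5, -4.0]
gripper_width: 0.206
drop since x.png mm 10.9 res 3.65; drop since x.png mm 4.8 res 2.03; [([228, 171, 17, 7, 104], [235.8, 174.3])] [0.48487423 0.02681138 0.21807135]
0 [234.3 135.2] 6 [232.6 133.6] 12 [230.7 132.2] 18 [228.6 131. ] 
[204, 191, 157, 129, 114, 110, 110, 110, 110, 107, 106, 113, 119, 113, 99, 77, 66, 67, 67, 68]
```

```bash
python3 -m jog '{"delta_pos":[[1,20,0],[2,38,0],[2,38,0],[2,38,0],[2,38,0],[3,38,0],[2,30,-10],[0,12,-30],[0,0,-38],[0,0,-38]],"rot":[[0,0,0],[0,0,0],[0,0,0],[0,0,0],[0,0,0],[0,0,0],[0,0,0],[0,0,0],[0,0,0],[0,0,0]],"grip":[0,0,0,0,0,0,0,0,0,0]}'
python3 -m jog '{"delta_pos":[[0,0,-35],[0,0,-16],[0,0,-8],[0,0,-4],[0,0,0],[0,0,0]],"rot":[[0,0,0],[0,0,0],[0.9,3.6,0],[0,0,0],[0,0,0],[0,0,0]],"grip":[0,0,0,0,0,0]}'
python3 - <<'E'
from h import *
s=cap('side');b=s['frame'];print([int(v) for v in b[178:198,232:241].mean((1,2))])
print('holder',[int(v) for v in b[194:210,232:241].mean((1,2))])
a=cv2.imread('pics/y.png')[:,:,::-1]
A=a[:,232:241].mean((1,2));B=b[:,232:241].astype(float).mean((1,2));ys=np.arange(384)
for lo,hi in((178,184),(185,194),(197,206)):
    y=np.arange(lo,hi+.1,.25);best=min((np.std(np.interp(y,ys,A)-np.interp(y+d,ys,B)),d) for d in np.arange(-2,4,.02));print(lo,'shift since y.png px',best)
E
```

```text
time_s: 36.97
tcp_pos: [0.4983, 0.2792, 0.0999]
ee_rot: [[0.945, -0.242, -0.22], [-0.239, -0.97, 0.043], [-0.223, 0.012, -0.975]]
wrist_force: [0.3, 0.5, -3.0]
gripper_width: 0.205
time_s: 37.47
tcp_pos: [0.4996, 0.2782, 0.0396]
ee_rot: [[0.929, -0.244, -0.278], [-0.237, -0.97, 0.058], [-0.284, 0.012, -0.959]]
wrist_force: [0.5, 0.6, -2.5]
gripper_width: 0.201
[207, 208, 206, 183, 137, 112, 110, 110, 110, 107, 106, 113, 119, 113, 99, 76, 65, 65, 66, 66]
holder [65, 65, 66, 66, 66, 66, 68, 68, 64, 61, 60, 60, 60, 61, 61, 61]
178 shift since y.png px (np.float64(2.178077099913756), np.float64(0.5200000000000022))
185 shift since y.png px (np.float64(1.4162373435615894), np.float64(0.42000000000000215))
197 shift since y.png px (np.float64(1.0492384710049028), np.float64(0.260000000000002))
```

The stake edge now sits at row 181.5, exactly where I predicted it for fully home (181.5). I'll regrip and confirm with a couple of gentle, level taps.

```bash
python3 -m jog '{"delta_pos":[[0,0,-4],[0,0,-3],[0,0,0]],"rot":[[0,0,0],[0,0,0],[0,0,0]],"grip":[0,0,0]}'
python3 -m jog '{"delta_pos":[[0,0,0],[0,0,0],[0,0,0],[0,0,4],[0,0,4],[0,0,0],[0,0,0],[0,0,0]],"rot":[[0,0,0],[0,0,0],[0,0,0],[0,0,0],[-1.7,-6.8,0],[-1.7,-6.8,0],[-1.7,-6.8,0],[-0.7,-2.8,0]],"grip":[60,60,60,60,60,60,60,60]}'
python3 -m jog '{"delta_pos":[[1,0,-3],[0,0,0],[0,0,0],[0,0,0],[0,0,0],[0,0,0],[0,0,0],[0,0,0],[0,0,0],[0,0,0]],"rot":[[0,0,0],[0,0,0],[0,0,0],[0,0,0],[0,0,0],[0,0,0],[0,0,0],[0,0,0],[0,0,0],[0,0,0]],"grip":[60,60,0,0,0,0,0,0,0,0]}'
```

```text
time_s: 37.77
tcp_pos: [0.4995, 0.2787, 0.0336]
ee_rot: [[0.929, -0.243, -0.278], [-0.236, -0.97, 0.06], [-0.284, 0.01, -0.959]]
wrist_force: [0.3, 0.3, -2.2]
gripper_width: 0.206
time_s: 38.43
tcp_pos: [0.4988, 0.279, 0.0426]
ee_rot: [[0.962, -0.245, 0.12], [-0.242, -0.97, -0.039], [0.125, 0.008, -0.992]]
wrist_force: [0.8, -0.5, -0.4]
gripper_width: 0.589
time_s: 39.27
tcp_pos: [0.5012, 0.2777, 0.0384]
ee_rot: [[0.962, -0.248, 0.115], [-0.245, -0.969, -0.041], [0.121, 0.011, -0.993]]
wrist_force: [0.6, -1.3, 0.2]
gripper_width: 0.199
```

```bash
python3 -m jog '{"delta_pos":[[0,0,0],[0,0,10],[0,0,30],[0,0,40],[0,0,40],[0,0,40],[0,0,20],[0,-20,0],[0,-40,0],[-3,-40,0]],"rot":[[0,0,0],[0,0,0],[0,0,0],[0,0,0],[0,0,0],[0,0,0],[0,0,0],[0,0,0],[0,0,0],[0,0,0]],"grip":[0,0,0,0,0,0,0,0,0,0]}'
python3 -m jog '{"delta_pos":[[-3,-40,0],[-4,-40,0],[-4,-40,0],[-2,-20,0],[0,-10,0],[0,0,0],[0,0,0]],"rot":[[0,0,0],[0,0,0],[0,0,0],[0,0,0],[0,0,0],[0,0,0],[0,0,0]],"grip":[0,0,0,0,0,0,0]}'
python3 -c "
from h import *
chk()
b=load('side')['frame'];print([int(v) for v in b[178:198,232:241].mean((1,2))])"
```

```text
time_s: 40.1
tcp_pos: [0.4979, 0.1781, 0.2182]
ee_rot: [[0.962, -0.246, 0.115], [-0.243, -0.969, -0.039], [0.121, 0.01, -0.993]]
wrist_force: [1.0, -0.9, -2.9]
gripper_width: 0.203
time_s: 40.68
tcp_pos: [0.4855, 0.0283, 0.2184]
ee_rot: [[0.962, -0.249, 0.115], [-0.246, -0.969, -0.04], [0.122, 0.01, -0.993]]
wrist_force: [0.8, 0.0, -3.0]
gripper_width: 0.203
drop since x.png mm 10.1 res 3.1; drop since x.png mm 4.8 res 2.12; [([232, 132, 4, 7, 23], [233.3, 135.1]), ([228, 171, 17, 7, 104], [235.8, 174.3])] [0.48562072 0.02885683 0.21841896]
0 [234.4 134.5] 6 [232.7 133. ] 12 [230.8 131.6] 18 [228.7 130.3] 
[209, 198, 152, 125, 115, 112, 111, 112, 111, 109, 108, 114, 120, 115, 100, 78, 67, 68, 68, 69]
```

```bash
python3 -m jog '{"delta_pos":[[1,-1,2],[0,0,0],[0,0,-27],[0,0,-27],[0,0,-16]],"rot":[[0,0,0],[0,0,0],[0,0,0],[0,0,0],[0,0,0]],"grip":[0,0,0,0,0]}'
python3 -m jog '{"delta_pos":[[0,0,35],[0,0,35],[0,0,0],[0,0,0]],"rot":[[0,0,0],[0,0,0],[0,0,0],[0,0,0]],"grip":[0,0,0,0]}'
python3 -c "
from h import *
chk()
b=load('side')['frame'];print([int(v) for v in b[178:198,232:241].mean((1,2))])"
```

```text
time_s: 41.15
tcp_pos: [0.485, 0.0276, 0.1492]
ee_rot: [[0.963, -0.247, 0.112], [-0.244, -0.969, -0.041], [0.118, 0.012, -0.993]]
wrist_force: [-27.9, 8.4, 44.8]
gripper_width: 0.204
time_s: 41.48
tcp_pos: [0.4879, 0.0287, 0.2228]
ee_rot: [[0.962, -0.247, 0.121], [-0.244, -0.969, -0.037], [0.126, 0.007, -0.992]]
wrist_force: [0.1, -0.6, -3.3]
gripper_width: 0.205
drop since x.png mm 10.1 res 3.11; drop since x.png mm 5.0 res 2.09; [([228, 171, 17, 7, 104], [235.9, 174.3])] [0.4864329  0.02803973 0.22089289]
0 [234.8 133.8] 6 [233.1 132.2] 12 [231.2 130.8] 18 [229.1 129.5] 
[208, 198, 152, 124, 114, 112, 111, 111, 111, 109, 107, 114, 121, 115, 101, 79, 68, 68, 69, 69]
```

A solid tap, reading about 45 N on the wrist, no longer moves the stake, so it's home. Next I'll put the mallet back.

```bash
python3 -m jog '{"delta_pos":[[1,20,0],[2,38,0],[2,38,0],[2,38,0],[2,38,0],[2,38,0],[2,30,-10],[0,10,-30],[0,0,-38],[0,0,-38]],"rot":[[1.2,4.8,0],[1.2,4.8,0],[0,0,0],[0,0,0],[0,0,0],[0,0,0],[0,0,0],[0,0,0],[0,0,0],[0,0,0]],"grip":[0,0,0,0,0,0,0,0,0,0]}'
python3 -m jog '{"delta_pos":[[0,0,-37],[0,0,-16],[0,0,-10],[0,0,-3],[0,0,0],[0,0,0]],"rot":[[0,0,0],[0,0,0],[0,0,0],[0,0,0],[0,0,0],[0,0,0]],"grip":[0,0,0,0,0,0]}'
```

```text
time_s: 42.37
tcp_pos: [0.4985, 0.2785, 0.1021]
ee_rot: [[0.968, -0.244, -0.053], [-0.244, -0.97, 0.002], [-0.051, 0.011, -0.999]]
wrist_force: [-0.7, 0.3, -3.5]
gripper_width: 0.202
time_s: 42.87
tcp_pos: [0.4995, 0.2776, 0.0385]
ee_rot: [[0.968, -0.245, -0.051], [-0.246, -0.969, 0.002], [-0.05, 0.011, -0.999]]
wrist_force: [0.5, 0.9, -3.7]
gripper_width: 0.207
```

```bash
python3 -m jog '{"delta_pos":[[0,0,-2],[0,0,-2],[0,0,0],[0,0,0]],"rot":[[0,0,0],[0,0,0],[0,0,0],[0,0,0]],"grip":[0,0,0,0]}'
python3 -m jog '{"delta_pos":[[0,0,0],[0,0,0],[0,0,0],[0,0,0],[0,0,0],[0,0,0],[0,0,10],[0,0,30],[0,0,40],[-20,0,40]],"rot":[[0,0,0],[0,0,0],[0,0,0],[0,0,0],[0,0,0],[0,0,0],[0,0,0],[0,0,0],[0,0,0],[0,0,0]],"grip":[60,60,60,60,60,60,60,60,60,60]}'
python3 -m jog '{"delta_pos":[[-30,0,20],[-30,10,0],[-20,20,0],[0,30,0],[0,30,0],[0,30,0],[0,0,0]],"rot":[[0,0,0],[0,0,0],[0,0,0],[0,0,0],[0,0,0],[0,0,0],[0,0,0]],"grip":[60,60,60,60,60,60,60]}'
python3 - <<'E'
from h import *
t=cap('top');s=cap('side')
a=cv2.resize(t['frame'][60:260,100:420][:,:,::-1],(480,300),interpolation=cv2.INTER_CUBIC)
b=cv2.resize(s['frame'][150:350,150:350][:,:,::-1],(300,300),interpolation=cv2.INTER_CUBIC)
c=cv2.resize(s['frame'][90:240,140:400][:,:,::-1],(520,300),interpolation=cv2.INTER_CUBIC)
d=cv2.resize(s['frame'][160:210,215:260][:,:,::-1],(260,300),interpolation=cv2.INTER_CUBIC)
cv2.imwrite('pics/fin.png',np.vstack([np.hstack([a,b]),np.hstack([c,d])]))
q=s['frame'];print([int(v) for v in q[178:198,232:241].mean((1,2))],r.sense()['tcp_pos'])
E
```

```text
time_s: 43.2
tcp_pos: [0.4998, 0.278, 0.037]
ee_rot: [[0.968, -0.245, -0.05], [-0.245, -0.969, 0.003], [-0.049, 0.009, -0.999]]
wrist_force: [-5.3, 1.1, 10.6]
gripper_width: 0.2
time_s: 44.03
tcp_pos: [0.4828, 0.2774, 0.1536]
ee_rot: [[0.968, -0.247, -0.05], [-0.247, -0.969, 0.002], [-0.049, 0.011, -0.999]]
wrist_force: [-0.0, 1.6, 1.5]
gripper_width: 0.598
time_s: 44.62
tcp_pos: [0.4012, 0.402, 0.1728]
ee_rot: [[0.969, -0.242, -0.049], [-0.242, -0.97, 0.005], [-0.049, 0.007, -0.999]]
wrist_force: [0.1, 0.4, 0.5]
gripper_width: 0.601
[202, 203, 202, 182, 136, 110, 107, 108, 108, 106, 104, 110, 117, 112, 97, 77, 65, 66, 66, 65] [0.40041724 0.39794066 0.17203482]
```

View pics/fin.png

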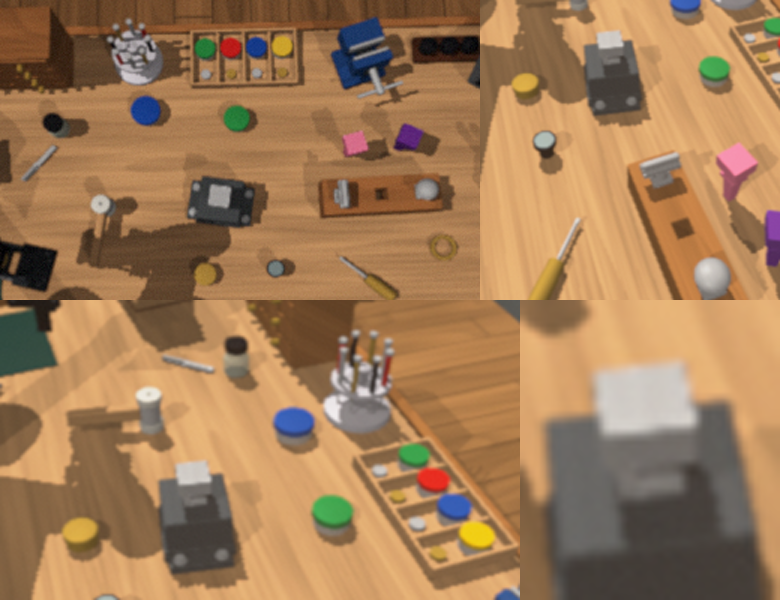

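The final picture shows the stake in the holder, the mallet standing upright on the bench clear of the gripper, the other two stakes in the rack, and the tubs, jar and loupe apparently where they were. Handing in.

```bash
python3 -c "
from station import finish_job
print(finish_job())"
```

```text
the job is handed in; nothing more can be done
None
```

I handed the job in at about 45 s. The flat stake is in the holder and, as far as I can measure, driven fully home. The mallet is back on the bench, standing on its lower face.

**Driving:** I set the stake in by hand, let go of it, and drove it with mallet taps. The first gentle pushes only turned the handle in the fingers and moved nothing. Taps at about 0.3–0.4 m/s did move it. I set the mallet down and regripped it twice to get it level again.

**Is it home:**
- **Camera:** the stake's front top edge sits at row 181.5 in the side camera, which is where I predicted it with the collar on the face. That check is only good to about 1 mm.
- **Last taps:** a light tap and then a solid one (wrist force about 45 N) moved it no further. I did not see the collar seat up close.

**Force limit:** the highest wrist force I read during a tap was 53 N vertically (about 58 N in all), under the 70 N limit. I only read the force at the end of each move, and not at the bottom of every tap, so a brief higher peak could have gone unseen.

**Everything else:** in the last picture the other two stakes are in the rack, and the tubs, jar and loupe look to be where they were. I checked that by eye. The gripper was clear of everything.

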